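# Grip a vacuum regulator in a quick-release vise

### The arm

A 6-joint arm with a two-finger parallel gripper is mounted at the origin on the work surface. World frame = base frame: x ahead of the robot, y to its left, z up, the work surface at z = 0. Lengths are in m, angles in rad, forces in N, time in s.
With the tool pointing down it reaches from about 0.3 to 0.85 m from the base axis. Payload 5.4 kg.
Tool frame: the origin (TCP) lies on the centre line of the jaws, within the pads' length; the fingertips stand ahead of it and the grasp point (between the pads) lies 2 mm behind it (bot.tip_reach is the z of the fingertips in the tool frame, in m); z points along the fingers, x is the direction in which the jaws open and shut, and the axes are right-handed (so a half turn about z gives the same grasp; the last joint's range is limited). The gripper opens to 85 mm and grips with 20 to 120 N. Pads are 22 mm wide; open, the fingers measure 114 mm over their backs; the gripper's body (76 mm by 85 mm) begins 54 mm behind the grasp point. The pads swing forward as they close: fully open they stand 13 mm farther back than shut.
Start: joints at [-1.504, 0.158, 1.597, -0, 1.386, -0.21], TCP at [0.157, -0.553, 0.248] pointing down, gripper open.
Joint ranges: [-2.91, 2.91], [-0.94, 2.29], [0.18, 2.7], [-1.29, 4.43], [0.17, 2.64], [-3, 3]. Speed limits (rad/s): [2.57, 2.57, 3.14, 3.14, 3.14, 3.14].

### API

Orientations are given as a unit quaternion [w, x, y, z].
In Python, from rig import bot, cams gives the robot as it stands.
- The arm moves only by the shell command python3 -m handwheel 'ROWS' [FORCE]. ROWS is JSON, a list of rows, each an object with "angular": the turn, a rotation vector about the tool's x, y, z in units of 30 degrees (1.0 is 30 degrees), a list of three; "translation": the shift along the tool's x, y, z in units of 300 mm (1.0 is 300 mm), a list of three; "fingers": the opening, from 0 (shut) to 1 (fully open). A call has 1 to 5 rows; each row is the pose to reach, as a shift and turn from the pose commanded when the call began, along the tool's axes at that moment; what a row does not reach only later rows make up. A row lasts 1/10 s, in which the tool goes at most 50 mm and 8.59 degrees, less where a joint would pass 70% of its speed; a pose out of reach is approached as far as the arm can. A call with a number of a shift or a turn outside -1 to 1 is refused whole. A call with a gripper value outside its range is refused whole. The fingers move at their own pace and stop on an object; FORCE is the grip in N (left out, the last holds). Time passes only in rows, so rows that repeat a pose let the fingers close. It gives the time, the measured TCP pose, the force and the opening at its end, in the units of the state.
- bot.get_state(): the state, without advancing time (a new reading comes with each control period).
- cams.read_camera(name): name is "side" or "top"; returns the picture (384x512x3 uint8, red, green, blue); there is no depth.
- cams.calibration(name): a dict with "K" (3x3 intrinsics, pixels), "extrinsics" (4x4, takes a point from world to camera coordinates). Camera axes: x right, y down, z forward; pixel columns grow to the right and rows downward; lengths in m; the calibration is good to about 2 mm. A picture is of the moment at which its call begins. calibration takes no time and is no camera call.
- bot.sign_off(): hands the job in, once; it reports no verdict.
The state is a dict: "clock": time; "qpos": joint angles; "joint_velocities": joint speeds; "joint_efforts": joint torques, N m; "tool_pos": TCP position; "orientation": TCP orientation; "force": force on the tool from outside, world axes, zero at the start; "wrist_torque": the same for the moment, N m; "finger_gap": finger opening in m.
Only numpy, scipy, OpenCV 4.12 (cv2) and the standard library are available. Lean on these libraries where they do the work, as an engineer would, in place of code of your own. Each camera call takes 0.05 s, during which the arm holds its last target.

### The job

Squeeze the vise's red quick-release lever, slide the moving jaw up gently until the vacuum regulator is shut in between both jaws, and let the lever go. Then turn the tommy bar clockwise to clamp the regulator firmly and squarely, at about 90 N, without crushing its thin casting, and leave it standing on the vise bed with everything else on the bench where it was.

Things in the scene. Friction and masses are not known exactly. Their poses are not given: they have to be found in the camera images.
- vise: Fixed part of a dark blue-grey quick-release vise, bolted down; 100 mm wide (x), 200 mm long (y). Origin under the middle of its round base, z up. Work stands on the polished bed, 115 mm up. Fixed jaw at the +y end; the moving jaw slides along y; screw and tommy bar at the -y end. Jaw tops are 162 mm up; each jaw has a blue liner, 100 x 4 x 42 mm. Place and yaw vary.
- fixed_face (a point): Point on the face of the fixed jaw's blue liner, mid-width, at bed height (115 mm above the bench, 66 mm from the vise's origin along its y). Axes as the vise; the face looks to -y.
- jaw: The moving jaw, 100 mm wide, 44 mm thick with its liner, 47 mm high. Origin on its liner's face, mid-width, at bed height; axes as the vise; it closes towards +y. Its liner has a rubber backing that yields about 1.3 mm at 90 N. Slides freely (about 3 N) only with the lever fully squeezed, else the half-nut holds it. With the regulator shut in, its origin is 40 mm from fixed_face.
- lever_pinch (a point): Point on the moving jaw, 25 mm above its top, 27 mm behind its liner's face (-y), axes as the vise. Fingers closing here along the vise's x, from above, squeeze the lever to the finger rest. Finger rest: fixed dark plate, 24 mm wide (y), outer face 18 mm from this point to -x. Red lever: 24 mm wide, outer face 31 mm to +x when free, 18 mm when squeezed. Both rise 16 mm above this point.
- release (a joint): Red quick-release lever on the moving jaw, rad: 0 free (half-nut in the thread, jaw held), 0.18 fully squeezed at its stop (jaw free to slide). It springs back when let go; the squeeze takes 5 to 7 N. As the half-nut drops into the 4.4 mm pitch thread the jaw may shift by up to 2.5 mm; on a crest the lever stays partly up until the screw is turned.
- bar_axis (a point): Point on the screw's axis in the plane of the tommy bar, 98 mm above the bench and 125 mm from the vise's origin along its -y. The axis is the vise's y. The screw's head here is 30 mm across and ends 16 mm farther to -y; the vise's body ends 20 mm to +y.
- bar_end (a point): Centre of the black 20 mm ball at one end of the tommy bar, 68 mm from the axis. The bar is a straight 12 mm steel rod fixed across the screw's head, with a like ball at the other end (136 mm between ball centres).
- screw (a joint): Turn of screw and bar, rad. 0: bar_end straight up. Growing tightens (clockwise looking along +y: the bar's top goes to the vise's +x, then down). Fast four-start thread: the jaw closes 2.8 mm per rad after up to 1.2 rad of free play. Moment to turn: 0.48 N m thread friction plus 0.0028 N m per N of clamping (at the ball 7 N idle, 11 N at 90 N). 90 N is about 0.5 rad past touching.
- regulator_center (a point): Centre of the regulator's block, half-way up: thin-walled aluminium, 50 mm (x) by 40 mm (y, across the jaws) by 56 mm high, loose on the bed; chrome 40 mm gauge on top (103 mm high in all) with its dial to +x, brass port on the +x face, black knob on the -x face. It starts 4 to 12 mm short of the fixed jaw and up to 0.06 rad askew; the moving jaw pushes it home. z up.
- regulator: The same regulator; origin under the middle of its block.
- jar: Bystander: amber glass jar with black cap, 68 mm across, 120 mm high; origin under its centre.
- spare_gauge: Bystander: spare chrome gauge lying dial up, 40 mm across, 24 mm high; origin under the dial's centre.
- parts_tray: Bystander: blue open tray, 100 x 75 x 30 mm; origin under its centre.
- spanner: Bystander: steel spanner lying on the bench; origin under its middle.
Mind the look-alikes: they are no part of the job. What is shaped like the regulator but orange is not meant.

How it is judged:
By the outcome, as a careful person would: the job done as asked, in the order asked, and still so for the second after the job is handed in, with the robot touching nothing.
It also fails if it takes over 58 s, if anything falls off the work surface, if the arm or the gripper's body presses on something with over 40 N, if the wrist force passes 120 N, or if a joint passes its speed limit or range.

## Working session

There is one attempt and no reset: what is moved stays moved. The work goes in short steps, Python scripts to look and compute and a shell command to move; the robot and the scene stay as the last step left them, time stands still between calls to the robot, and variables do not carry over. Pictures are saved under pics/ and viewed, and the job is handed in when it is done.

```bash
ls; mkdir -p pics; python3 - <<'E'
from rig import bot,cams
import cv2,numpy as np
s=bot.get_state()
print({k:np.round(v,3) for k,v in s.items()}, bot.tip_reach)
for n in("side","top"):
    c=cams.calibration(n);print(n,np.round(c["K"],1),np.round(c["extrinsics"],4))
    im=cams.read_camera(n);cv2.imwrite(f"pics/{n}0.png",im[:,:,::-1])
E
```

```text
pics
{'clock': np.float64(0.0), 'qpos': array([-1.504,  0.159,  1.598,  0.   ,  1.386, -0.21 ]), 'joint_velocities': array([-0.   , -0.002,  0.   , -0.   ,  0.001, -0.001]), 'joint_efforts': array([-1.0000e-03, -3.9601e+01, -3.3143e+01, -0.0000e+00,  9.0000e-03,
        0.0000e+00]), 'tool_pos': array([ 0.157, -0.553,  0.247]), 'orientation': array([-0.001,  0.798, -0.603, -0.001]), 'force': array([ 0.087, -0.884,  0.129]), 'wrist_torque': array([ 0.018,  0.069, -0.024]), 'finger_gap': np.float64(0.085)} 0.017
side [[350.4   0.  261.9]
 [  0.  350.4 191.6]
 [  0.    0.    1. ]] [[-0.9446 -0.3277 -0.0193  0.543 ]
 [-0.1775  0.5592 -0.8098  0.2095]
 [ 0.2762 -0.7615 -0.5864  0.8876]
 [ 0.      0.      0.      1.    ]]
top [[364.4   0.  250.8]
 [  0.  364.4 191.6]
 [  0.    0.    1. ]] [[ 1.900e-02 -9.998e-01  3.600e-03 -3.850e-02]
 [-9.848e-01 -1.940e-02 -1.727e-01  5.744e-01]
 [ 1.727e-01 -3.000e-04 -9.850e-01  9.028e-01]
 [ 0.000e+00  0.000e+00  0.000e+00  1.000e+00]]
```

View pics/side0.png

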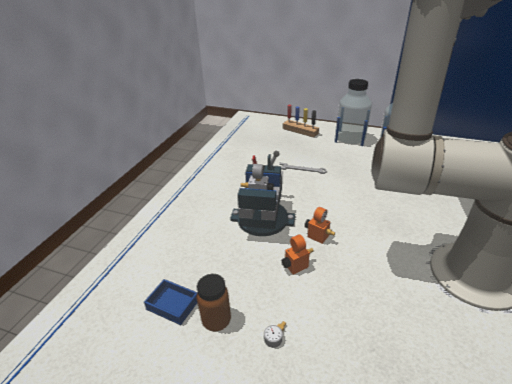

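View pics/top0.png

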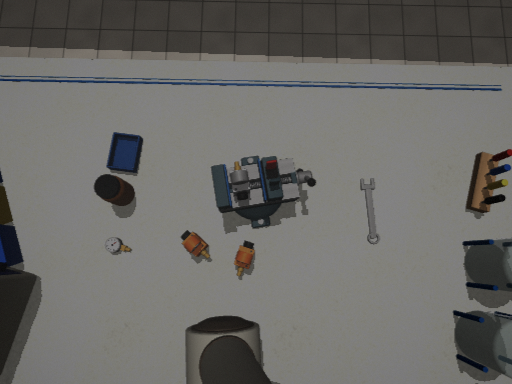

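```bash
python3 - <<'E'
import cv2
a=cv2.imread("pics/top0.png")[140:240,195:325];cv2.imwrite("pics/topc.png",cv2.resize(a,None,fx=6,fy=6,interpolation=cv2.INTER_CUBIC))
a=cv2.imread("pics/side0.png")[140:240,215:345];cv2.imwrite("pics/sidec.png",cv2.resize(a,None,fx=6,fy=6,interpolation=cv2.INTER_CUBIC))
E
```

```text
(no output)
```

View pics/topc.png

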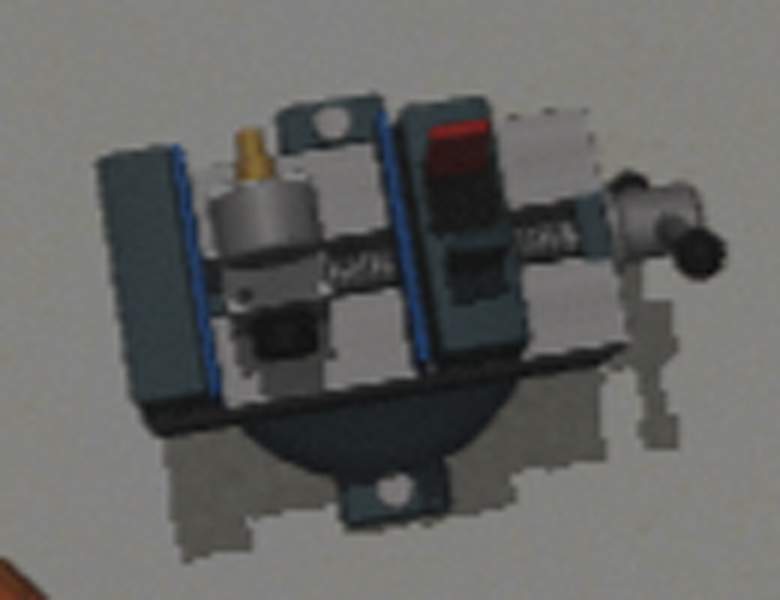

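View pics/sidec.png

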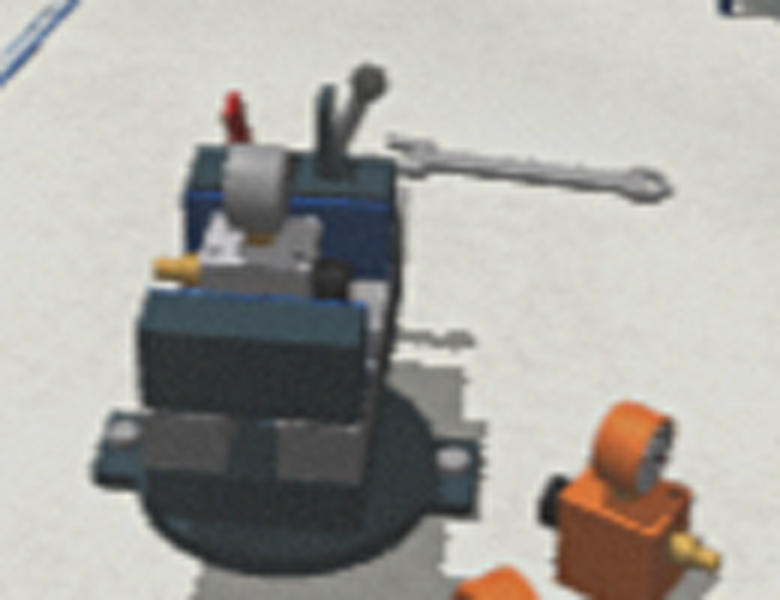

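```bash
cat >h.py <<'E'
import numpy as np,cv2
from rig import bot,cams
def cal(n):
    c=cams.calibration(n);return np.array(c["K"]),np.array(c["extrinsics"])
def ray(n,uv):
    K,E=cal(n);R,t=E[:3,:3],E[:3,3]
    d=R.T@np.linalg.solve(K,[uv[0],uv[1],1]);return -R.T@t,d/np.linalg.norm(d)
def onz(n,uv,z):
    o,d=ray(n,uv);return o+d*(z-o[2])/d[2]
def proj(n,p):
    K,E=cal(n);q=K@(E[:3,:3]@np.asarray(p)+E[:3,3]);return q[:2]/q[2]
def tri(a,b):
    o1,d1=ray("top",a);o2,d2=ray("side",b)
    A=np.stack([d1,-d2],1);s=np.linalg.lstsq(A,o2-o1,rcond=None)[0]
    p,q=o1+s[0]*d1,o2+s[1]*d2;return (p+q)/2,np.linalg.norm(p-q)
def cc(n,x,y): # crop px -> full
    o=dict(top=(195,140),side=(215,140))[n];return (o[0]+(x+.5)/6-.5,o[1]+(y+.5)/6-.5)
E
python3 - <<'E'
from h import *
print("cam",ray("top",(0,0))[0],ray("side",(0,0))[0])
im=cv2.imread("pics/top0.png").astype(int)
b,g,r=im[...,0],im[...,1],im[...,2]
m=((b>g+40)&(b>r+60)).astype(np.uint8);m[:,:195]=0;m[:,325:]=0;m[:140]=0;m[240:]=0
n,l,st,ce=cv2.connectedComponentsWithStats(m)
for i in range(1,n):
    if st[i,4]<15: continue
    p=np.argwhere(l==i)[:,::-1].astype(np.float32)
    vx,vy,x,y=cv2.fitLine(p,cv2.DIST_L2,0,.01,.01).ravel()
    if vy<0: vx,vy=-vx,-vy
    s=(p-[x,y])@[vx,vy]
    e=[np.array([x,y])+np.array([vx,vy])*q for q in(s.min()-.4,s.max()+.4)]
    w=[onz("top",q,.157) for q in e]
    d=w[0]-w[1]
    print(st[i],np.round(e,1).tolist(),np.round(w,4).tolist(),"len",np.linalg.norm(d),"x-axis yaw",np.arctan2(d[1],d[0]))
# jaw top corners fixed (crop): 
for nm,c in dict(fixTL=(98,160),fixBL=(135,400),mTL=(400,105),mTR=(488,97),mBR=(525,348),mBL=(437,357)).items():
    print(nm,np.round(onz("top",cc("top",*c),.162),4))
# vise fixed jaw corners two view, lever tops, ball
print("ball",tri(cc("top",697,252),cc("side",368,82)))
print("rest top",tri(cc("top",478,250),cc("side",326,90)))
print("lever top",tri(cc("top",460,130),cc("side",233,97)))
print("gauge top centre",tri(cc("top",262,190),cc("side",258,152)))
E
```

```text
cam [ 0.41044657 -0.02714826  0.98852599] [0.304964   0.73671335 0.7006321 ]
fixTL [0.6135 0.0667 0.162 ]
fixBL [0.5199 0.049  0.162 ]
mTL [ 0.6379 -0.0503  0.162 ]
mTR [ 0.6418 -0.0846  0.162 ]
mBR [ 0.5428 -0.0995  0.162 ]
mBL [ 0.5387 -0.0658  0.162 ]
ball (array([ 0.58239932, -0.16545986,  0.16249569]), np.float64(0.0017125048382064243))
rest top (array([ 0.57408747, -0.07772652,  0.20696685]), np.float64(0.005193884408229838))
lever top (array([ 0.61983214, -0.07142479,  0.19909353]), np.float64(0.0025647323624852425))
gauge top centre (array([ 5.86192224e-01, -8.39610829e-05,  2.17962936e-01]), np.float64(0.007189512315212142))
```

```bash
python3 - <<'E'
from h import *
im=cv2.imread("pics/top0.png")
hsv=cv2.cvtColor(im,cv2.COLOR_BGR2HSV)
print(hsv[170:200:6,222:236].tolist()[0])
m=cv2.inRange(hsv,(104,150,70),(125,255,255));m[:,:195]=0;m[:,325:]=0;m[:140]=0;m[240:]=0
n,l,st,ce=cv2.connectedComponentsWithStats(m)
for i in range(1,n):
    if st[i,4]<15: continue
    p=np.argwhere(l==i)[:,::-1].astype(np.float32)
    vx,vy,x,y=cv2.fitLine(p,cv2.DIST_L2,0,.01,.01).ravel()
    if vy<0: vx,vy=-vx,-vy
    s=(p-[x,y])@[vx,vy]
    e=[np.array([x,y])+np.array([vx,vy])*q for q in(s.min()-.4,s.max()+.4)]
    w=[onz("top",q,.157) for q in e]
    d=w[0]-w[1]
    print(st[i],np.round(e,1).tolist(),np.round(w,4).tolist(),"len",np.linalg.norm(d),"x-axis yaw",np.arctan2(d[1],d[0]))
# overlay prediction check helper
E
```

```text
[[99, 51, 65], [95, 55, 51], [108, 131, 72], [108, 154, 98], [109, 87, 82], [0, 3, 101], [20, 7, 116], [0, 2, 114], [0, 4, 118], [0, 4, 117], [30, 2, 106], [0, 5, 99], [11, 22, 93], [18, 43, 107]]
[258 159   8  41  54] [[258.0, 158.60000610351562], [265.20001220703125, 199.39999389648438]] [[0.6354, -0.0427, 0.157], [0.5387, -0.0609, 0.157]] len 0.0984382363623193 x-axis yaw 0.18611724705239757
[224 165   8  40  55] [[224.0, 164.60000610351562], [230.39999389648438, 204.5]] [[0.6193, 0.0368, 0.157], [0.5252, 0.019, 0.157]] len 0.095801555798873 x-axis yaw 0.1865700556460377
```

```bash
cat >>h.py <<'E'
def vise(o,yaw,p):
    c,s=np.cos(yaw),np.sin(yaw);return np.array([o[0]+c*p[0]-s*p[1],o[1]+s*p[0]+c*p[1],p[2]])
def overlay(tag,o,yaw,jy,phi,ims,out):
    P=[]
    for x in(-.05,.05):
        P+=[(x,.066,.157),(x,.1,.162),(x,.066,.115),(x,jy,.157),(x,jy-.004,.162),(x,jy-.044,.162),(x,-.1,.115)]
    P+=[(-.018,jy-.027-.012,.203),(-.018,jy-.027+.012,.203),(.031,jy-.027-.012,.203),(.031,jy-.027+.012,.203)]
    P+=[(.068*np.sin(phi),-.125,.098+.068*np.cos(phi)),(-.068*np.sin(phi),-.125,.098-.068*np.cos(phi)),(0,-.141,.098)]
    for n in("top","side"):
        off=dict(top=(195,140),side=(215,140))[n]
        a=cv2.resize(ims[n][off[1]:off[1]+100,off[0]:off[0]+130],None,fx=6,fy=6,interpolation=cv2.INTER_CUBIC)
        for p in P:
            u=(proj(n,vise(o,yaw,p))-off+.5)*6-.5
            cv2.circle(a,tuple(int(round(v)) for v in u),3,(0,255,255),1)
        cv2.imwrite(f"pics/{out}_{n}.png",a)
E
python3 - <<'E'
from h import *
ims={n:cv2.imread(f"pics/{n}0.png") for n in("top","side")}
yaw=.175; ff=np.array([.5722,.0274]); o=ff-.066*np.array([-np.sin(yaw),np.cos(yaw)]);print(o)
overlay("",o,yaw,.066-.079,-.363,ims,"ov1")
E
```

```text
[ 0.58369114 -0.03759195]
```

View pics/ov1_top.png

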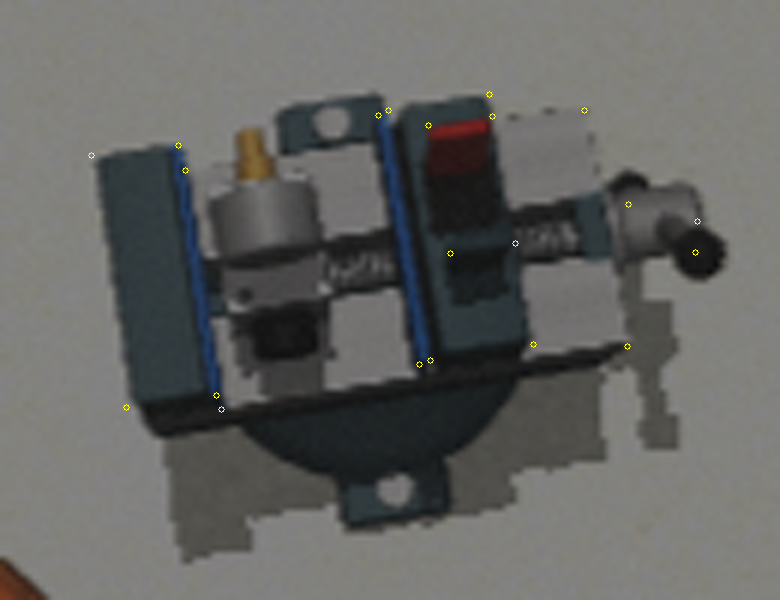

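View pics/ov1_side.png

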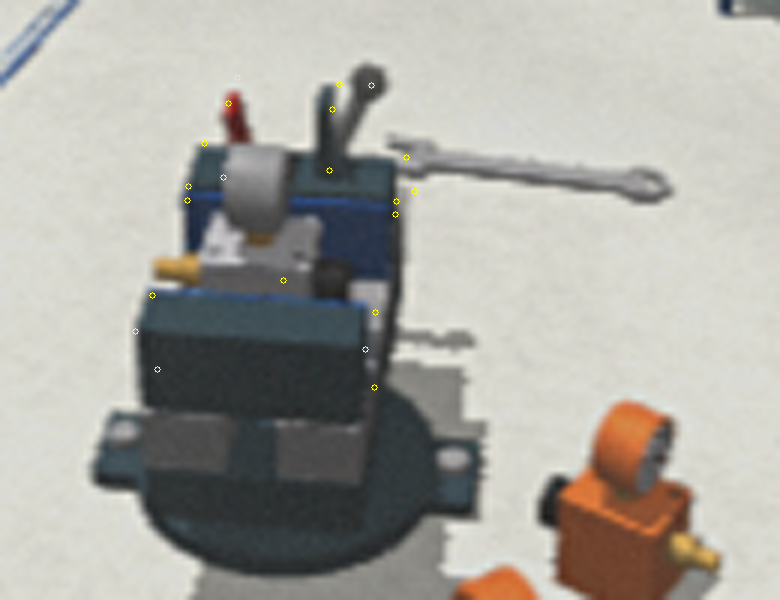

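```bash
cat >>h.py <<'E'
from scipy.spatial.transform import Rotation as Ro
def plan(p,xang,tool_down=True):
    s=bot.get_state();q=s["orientation"];R=Ro.from_quat([q[1],q[2],q[3],q[0]])
    t=R.inv().apply(np.array(p)-s["tool_pos"])/.3
    Rt=Ro.from_matrix(np.array([[np.cos(xang),np.sin(xang),0],[np.sin(xang),-np.cos(xang),0],[0,0,-1]]).T)
    Rt=Ro.from_matrix(np.column_stack([[np.cos(xang),np.sin(xang),0],[np.sin(xang),-np.cos(xang),0],[0,0,-1]]))
    a=(R.inv()*Rt).as_rotvec()/np.deg2rad(30)
    print("trans",np.round(t,4),"ang",np.round(a,3),"| clock",round(float(s["clock"]),2),"tcp",np.round(s["tool_pos"],4),"F",np.round(s["force"],1),"T",np.round(s["wrist_torque"],2),"gap",round(float(s["finger_gap"]),4),"q",np.round(s["qpos"],2))
O=np.array([.5837,-.0376]);YAW=.172
E
python3 - <<'E'
from h import *
p=vise(O,YAW,(0,-.040,.27));print(p);plan(p,YAW)
E
```

```text
[ 0.59054613 -0.07700978  0.27      ]
trans [-1.1301 -1.8231 -0.0727] ang [-3.0e-03  2.0e-03 -2.8e+00] | clock 0.1 tcp [ 0.1571 -0.5526  0.2474] F [ 0.1 -0.2 -0.2] T [-0.04  0.01 -0.01] gap 0.0856 q [-1.5   0.16  1.6  -0.    1.39 -0.21]
```

```bash
python3 -m handwheel '[{"angular":[0,0,-0.28],"translation":[-0.09,-0.14,-0.02],"fingers":1},{"angular":[0,0,-0.56],"translation":[-0.18,-0.28,-0.04],"fingers":1},{"angular":[0,0,-0.8],"translation":[-0.26,-0.42,-0.06],"fingers":1},{"angular":[0,0,-1],"translation":[-0.35,-0.56,-0.07],"fingers":1},{"angular":[0,0,-1],"translation":[-0.44,-0.70,-0.07],"fingers":1}]' 20; python3 - <<'E'
from h import *
p=vise(O,YAW,(0,-.040,.27));plan(p,YAW)
E
```

```text
clock: 0.6
tool_pos: [0.3241, -0.3672, 0.2696]
orientation: [0.0, 0.927, -0.375, 0.0]
force: [0.2, 0.2, 0.7]
finger_gap: 0.0853
trans [-0.0338 -1.3128 -0.0016] ang [ 1.000e-03 -1.000e-03 -1.796e+00] | clock 0.6 tcp [ 0.3241 -0.3672  0.2696] F [0.2 0.2 0.7] T [-0.01 -0.07 -0.01] gap 0.0853 q [-1.1  -0.08  1.8   0.    1.42 -0.33]
```

```bash
python3 -m handwheel '[{"angular":[0,0,-0.28],"translation":[0,-0.16,0],"fingers":1},{"angular":[0,0,-0.56],"translation":[-0.01,-0.32,0],"fingers":1},{"angular":[0,0,-0.8],"translation":[-0.01,-0.48,0],"fingers":1},{"angular":[0,0,-1],"translation":[-0.02,-0.64,0],"fingers":1},{"angular":[0,0,-1],"translation":[-0.02,-0.8,0],"fingers":1}]' ; python3 - <<'E'
from h import *
p=vise(O,YAW,(0,-.040,.27));plan(p,YAW)
E
```

```text
clock: 1.1
tool_pos: [0.4866, -0.1903, 0.269]
orientation: [-0.0, 0.993, -0.122, -0.0]
force: [0.4, -0.7, 0.1]
finger_gap: 0.0852
trans [ 0.2446 -0.4503 -0.0034] ang [-0.     0.001 -0.795] | clock 1.1 tcp [ 0.4866 -0.1903  0.269 ] F [ 0.4 -0.7  0.1] T [-0.06  0.02  0.04] gap 0.0852 q [-0.6   0.01  1.72 -0.    1.42 -0.36]
```

```bash
python3 -m handwheel '[{"angular":[0,0,-0.27],"translation":[0.08,-0.15,0],"fingers":1},{"angular":[0,0,-0.54],"translation":[0.16,-0.3,0],"fingers":1},{"angular":[0,0,-0.795],"translation":[0.245,-0.45,0],"fingers":1},{"angular":[0,0,-0.795],"translation":[0.245,-0.45,0],"fingers":1},{"angular":[0,0,-0.795],"translation":[0.245,-0.45,0],"fingers":1}]' ; python3 - <<'E'
from h import *
p=vise(O,YAW,(0,-.040,.27));plan(p,YAW)
for n in("side","top"):
    im=cams.read_camera(n)[:,:,::-1];cv2.imwrite(f"pics/{n}1.png",im)
    a=(im[110:240,195:365] if n=="top" else im[90:220,190:360]);cv2.imwrite(f"pics/{n}1c.png",cv2.resize(a,None,fx=4.5,fy=4.5,interpolation=cv2.INTER_CUBIC))
E
```

```text
clock: 1.6
tool_pos: [0.5903, -0.0782, 0.2684]
orientation: [-0.0, 0.996, 0.086, -0.001]
force: [0.2, -0.6, 0.4]
finger_gap: 0.0854
trans [ 0.0016 -0.0039 -0.0053] ang [-0.001  0.003 -0.001] | clock 1.6 tcp [ 0.5903 -0.0782  0.2684] F [ 0.2 -0.6  0.4] T [-0.02 -0.01 -0.01] gap 0.0854 q [-0.33  0.2   1.51 -0.    1.43 -0.51]
```

View pics/side1c.png

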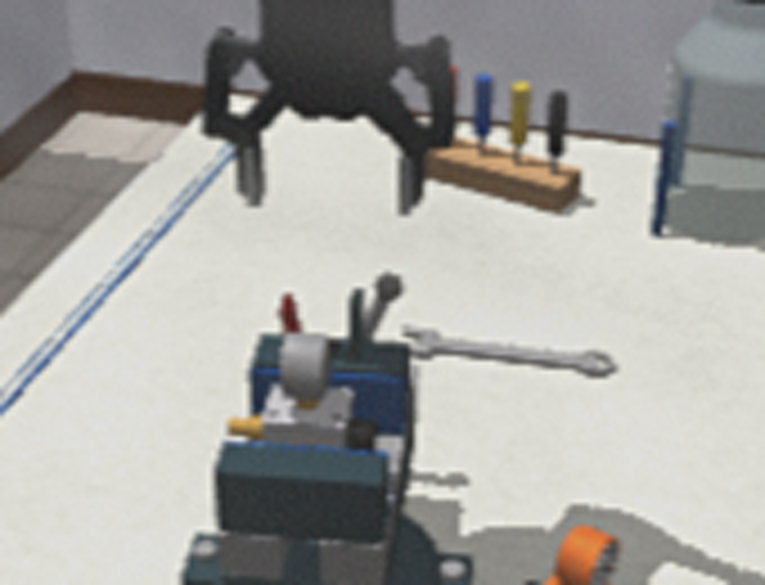

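View pics/top1c.png

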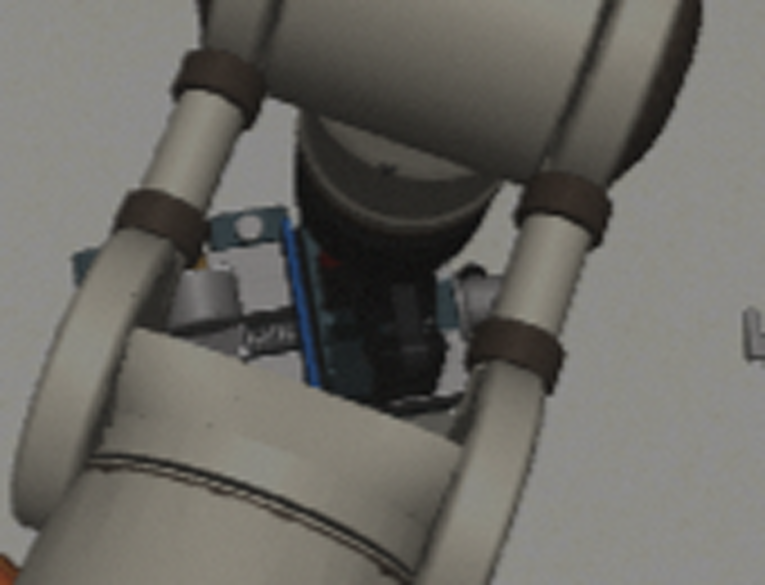

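```bash
python3 -m handwheel '[{"angular":[0,0,0],"translation":[0,-0.004,0.1],"fingers":1},{"angular":[0,0,0],"translation":[0,-0.004,0.2],"fingers":1},{"angular":[0,0,0],"translation":[0,-0.004,0.28],"fingers":1},{"angular":[0,0,0],"translation":[0,-0.004,0.28],"fingers":1}]' ; python3 - <<'E'
from h import *
print(proj("side",[.59,-.078,.264]))
p=vise(O,YAW,(0,-.040,.184));plan(p,YAW)
for n in("side",):
    im=cams.read_camera(n)[:,:,::-1];cv2.imwrite(f"pics/{n}2.png",im)
    a=(im[110:240,195:365] if n=="top" else im[120:220,210:340]);cv2.imwrite(f"pics/{n}2c.png",cv2.resize(a,None,fx=6,fy=6,interpolation=cv2.INTER_CUBIC))
E
```

```text
clock: 2.1
tool_pos: [0.5866, -0.0788, 0.1813]
orientation: [-0.002, 0.997, 0.083, -0.004]
force: [-0.3, -0.5, -0.1]
finger_gap: 0.0857
[264.17586803 135.62237264]
trans [ 0.0141 -0.0038 -0.0092] ang [-0.007  0.014 -0.01 ] | clock 2.1 tcp [ 0.5866 -0.0788  0.1813] F [-0.3 -0.5 -0.1] T [-0.01 -0.03  0.02] gap 0.0857 q [-0.34  0.26  1.61 -0.    1.28 -0.5 ]
```

View pics/side2c.png

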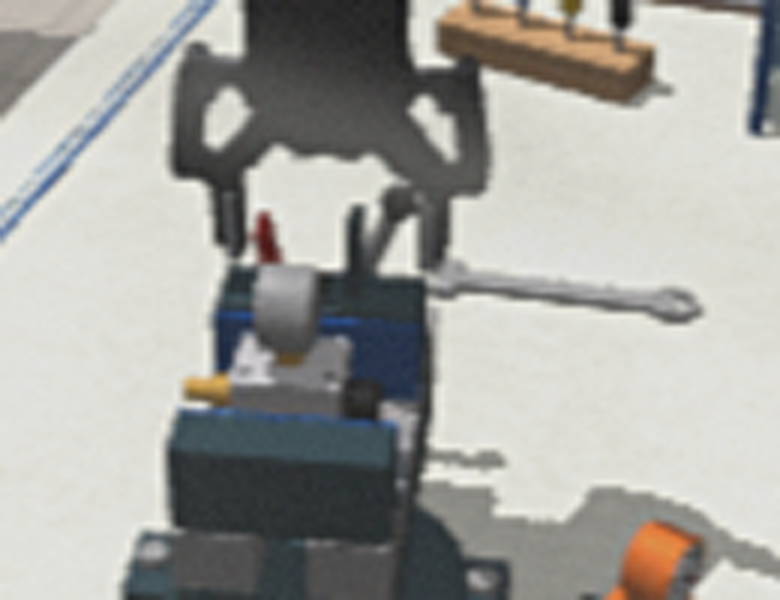

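```bash
python3 -m handwheel '[{"angular":[0,0,0],"translation":[0,0,0],"fingers":1},{"angular":[0,0,0],"translation":[0,0,0],"fingers":1}]' ; python3 - <<'E'
from h import *
p=vise(O,YAW,(0,-.040,.184));plan(p,YAW)
E
```

```text
clock: 2.35
tool_pos: [0.5909, -0.0791, 0.1876]
orientation: [0.001, 0.996, 0.084, 0.002]
force: [-0.4, -0.7, 0.8]
finger_gap: 0.0852
trans [-0.0002 -0.0069  0.0121] ang [ 0.004 -0.006 -0.007] | clock 2.35 tcp [ 0.5909 -0.0791  0.1876] F [-0.4 -0.7  0.8] T [-0.   -0.05 -0.03] gap 0.0852 q [-0.34  0.26  1.6  -0.    1.28 -0.5 ]
```

```bash
python3 -m handwheel '[{"angular":[0,0,0],"translation":[0,-0.005,0.004],"fingers":0.65},{"angular":[0,0,0],"translation":[0,-0.005,0.004],"fingers":0.5},{"angular":[0,0,0],"translation":[0,-0.005,0.004],"fingers":0.4},{"angular":[0,0,0],"translation":[0,-0.005,0.004],"fingers":0.3},{"angular":[0,0,0],"translation":[0,-0.005,0.004],"fingers":0.3}]' 20 ; python3 - <<'E'
from h import *
p=vise(O,YAW,(0,-.040,.184));plan(p,YAW)
im=cams.read_camera("side")[:,:,::-1]
a=im[120:220,210:340];cv2.imwrite(f"pics/side3c.png",cv2.resize(a,None,fx=6,fy=6,interpolation=cv2.INTER_CUBIC))
E
```

```text
clock: 2.85
tool_pos: [0.5892, -0.0776, 0.1878]
orientation: [0.001, 0.996, 0.085, -0.001]
force: [-11.9, -1.0, 17.3]
finger_gap: 0.0353
trans [ 0.0049 -0.001   0.0126] ang [ 0.005  0.004 -0.002] | clock 2.85 tcp [ 0.5892 -0.0776  0.1878] F [-11.9  -1.   17.3] T [-0.09  1.93  0.26] gap 0.0353 q [-0.33  0.26  1.6  -0.    1.28 -0.5 ]
```

View pics/side3c.png

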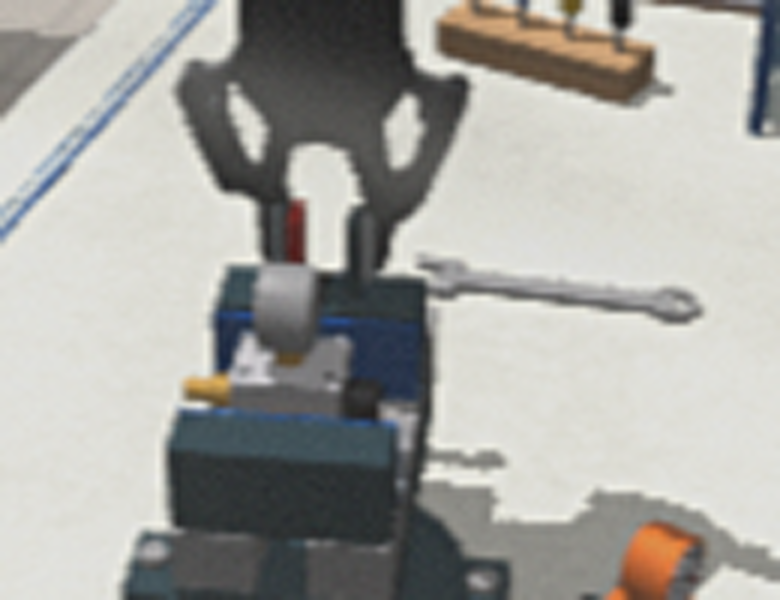

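```bash
python3 -m handwheel '[{"angular":[0,0,0],"translation":[-0.003,0,-0.006],"fingers":0.3},{"angular":[0,0,0],"translation":[-0.005,0,-0.011],"fingers":0.3},{"angular":[0,0,0],"translation":[-0.005,-0.007,-0.011],"fingers":0.3},{"angular":[0,0,0],"translation":[-0.005,-0.015,-0.011],"fingers":0.3},{"angular":[0,0,0],"translation":[-0.005,-0.022,-0.011],"fingers":0.3}]' ; python3 - <<'E'
from h import *
p=vise(O,YAW,(0,-.040,.184));plan(p,YAW)
E
```

```text
clock: 3.4
tool_pos: [0.5876, -0.0704, 0.188]
orientation: [0.0, 0.996, 0.085, 0.001]
force: [2.0, -2.8, 3.7]
finger_gap: 0.0349
trans [0.0061 0.0233 0.0132] ang [ 0.002 -0.002 -0.004] | clock 3.4 tcp [ 0.5876 -0.0704  0.188 ] F [ 2.  -2.8  3.7] T [-0.46 -0.35  0.39] gap 0.0349 q [-0.32  0.25  1.61 -0.    1.28 -0.49]
```

```bash
python3 -m handwheel '[{"angular":[0,0,0],"translation":[0,-0.008,0],"fingers":0.3},{"angular":[0,0,0],"translation":[0,-0.016,0],"fingers":0.3},{"angular":[0,0,0],"translation":[0,-0.024,0],"fingers":0.3},{"angular":[0,0,0],"translation":[0,-0.032,0],"fingers":0.3},{"angular":[0,0,0],"translation":[0,-0.04,0],"fingers":0.3}]' ; python3 - <<'E'
from h import *
p=vise(O,YAW,(0,-.040,.184));plan(p,YAW)
im=cams.read_camera("side")[:,:,::-1]
a=im[120:220,210:340];cv2.imwrite(f"pics/side4c.png",cv2.resize(a,None,fx=6,fy=6,interpolation=cv2.INTER_CUBIC))
E
```

```text
clock: 3.9
tool_pos: [0.5854, -0.0585, 0.1879]
orientation: [0.0, 0.996, 0.085, 0.0]
force: [2.7, -2.3, 6.1]
finger_gap: 0.0352
trans [0.0066 0.0636 0.0132] ang [ 0.001 -0.002 -0.005] | clock 3.9 tcp [ 0.5854 -0.0585  0.1879] F [ 2.7 -2.3  6.1] T [-0.45 -0.39  0.4 ] gap 0.0352 q [-0.3   0.24  1.62 -0.    1.28 -0.47]
```

View pics/side4c.png

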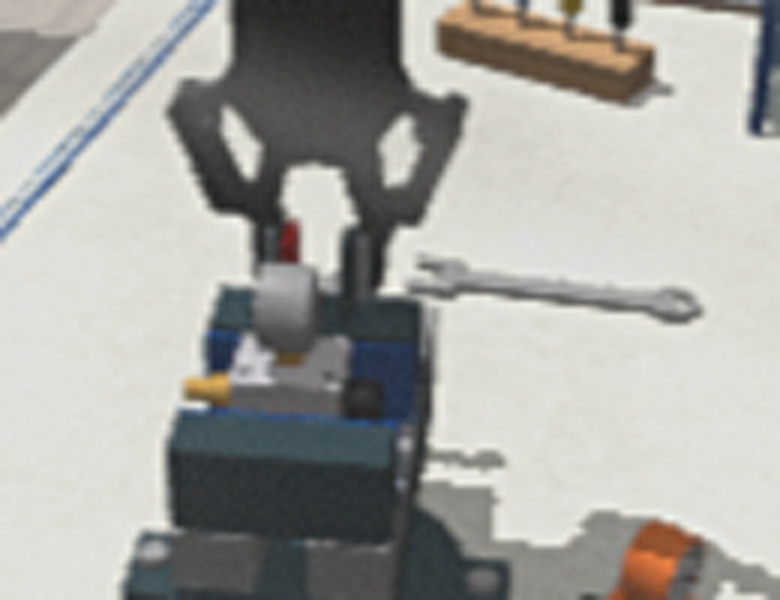

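```bash
python3 -m handwheel '[{"angular":[0,0,0],"translation":[0,-0.005,0],"fingers":0.3},{"angular":[0,0,0],"translation":[0,-0.011,0],"fingers":0.3},{"angular":[0,0,0],"translation":[0,-0.017,0],"fingers":0.3},{"angular":[0,0,0],"translation":[0,-0.023,0],"fingers":0.3},{"angular":[0,0,0],"translation":[0,-0.029,0],"fingers":0.3}]' ; python3 -m handwheel '[{"angular":[0,0,0],"translation":[0,-0.004,0],"fingers":0.3},{"angular":[0,0,0],"translation":[0,-0.008,0],"fingers":0.3},{"angular":[0,0,0],"translation":[0,-0.012,0],"fingers":0.3},{"angular":[0,0,0],"translation":[0,-0.016,0],"fingers":0.3}]' ;python3 - <<'E'
from h import *
p=vise(O,YAW,(0,-.040,.184));plan(p,YAW)
im=cams.read_camera("side")[:,:,::-1]
a=im[120:220,210:340];cv2.imwrite(f"pics/side5c.png",cv2.resize(a,None,fx=6,fy=6,interpolation=cv2.INTER_CUBIC))
E
```

```text
clock: 4.45
tool_pos: [0.5838, -0.05, 0.1879]
orientation: [0.0, 0.996, 0.085, 0.0]
force: [0.7, -2.1, 5.4]
finger_gap: 0.0349
clock: 4.85
tool_pos: [0.5831, -0.0461, 0.1879]
orientation: [0.001, 0.996, 0.085, 0.0]
force: [0.6, -4.6, 4.4]
finger_gap: 0.0347
trans [0.0072 0.1057 0.0134] ang [ 0.004 -0.001 -0.005] | clock 4.85 tcp [ 0.5831 -0.0461  0.1879] F [ 0.6 -4.6  4.4] T [-0.9  -0.38  0.46] gap 0.0347 q [-0.28  0.23  1.63 -0.    1.27 -0.45]
```

View pics/side5c.png

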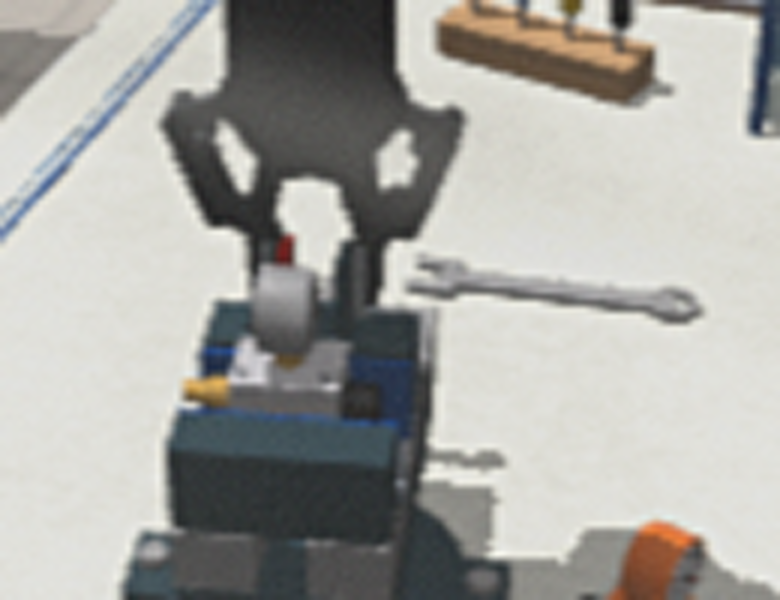

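```bash
python3 -m handwheel '[{"angular":[0,0,0],"translation":[0,-0.003,0],"fingers":0.3},{"angular":[0,0,0],"translation":[0,-0.006,0],"fingers":0.3},{"angular":[0,0,0],"translation":[0,-0.009,0],"fingers":0.3},{"angular":[0,0,0],"translation":[0,-0.012,0],"fingers":0.3}]' ;python3 -m handwheel '[{"angular":[0,0,0],"translation":[0,-0.002,0],"fingers":0.3},{"angular":[0,0,0],"translation":[0,-0.004,0],"fingers":0.3},{"angular":[0,0,0],"translation":[0,-0.006,0],"fingers":0.3}]'
```

```text
clock: 5.3
tool_pos: [0.5824, -0.0426, 0.1879]
orientation: [0.001, 0.996, 0.085, 0.0]
force: [0.9, -4.8, 5.9]
finger_gap: 0.0353
clock: 5.6
tool_pos: [0.5821, -0.0409, 0.1879]
orientation: [0.001, 0.996, 0.085, 0.0]
force: [1.6, -4.4, 4.7]
finger_gap: 0.0352
```

```bash
python3 -m handwheel '[{"angular":[0,0,0],"translation":[0,-0.002,0],"fingers":0.3},{"angular":[0,0,0],"translation":[0,-0.004,0],"fingers":0.3},{"angular":[0,0,0],"translation":[0,-0.006,0],"fingers":0.3}]';python3 -m handwheel '[{"angular":[0,0,0],"translation":[0,-0.002,0],"fingers":0.3},{"angular":[0,0,0],"translation":[0,-0.004,0],"fingers":0.3}]'
```

```text
clock: 5.9
tool_pos: [0.582, -0.0406, 0.1879]
orientation: [0.003, 0.996, 0.085, 0.0]
force: [1.9, -12.4, 3.2]
finger_gap: 0.0346
clock: 6.1
tool_pos: [0.582, -0.0405, 0.188]
orientation: [0.004, 0.996, 0.084, 0.001]
force: [3.2, -16.6, 2.2]
finger_gap: 0.0348
```

```bash
python3 - <<'E'
from h import *
p=vise(O,YAW,(0,-.002,.184));plan(p,YAW)
for n in("side","top"):
    im=cams.read_camera(n)[:,:,::-1]
    a=im[120:220,210:340] if n=="side" else im[130:230,190:320];cv2.imwrite(f"pics/{n}6c.png",cv2.resize(a,None,fx=6,fy=6,interpolation=cv2.INTER_CUBIC))
E
```

```text
trans [ 0.0072 -0.0021  0.0132] ang [ 0.014 -0.001 -0.005] | clock 6.1 tcp [ 0.582  -0.0405  0.188 ] F [  3.2 -16.6   2.2] T [-2.31 -0.43  0.55] gap 0.0348 q [-0.27  0.23  1.64 -0.01  1.27 -0.44]
```

View pics/side6c.png

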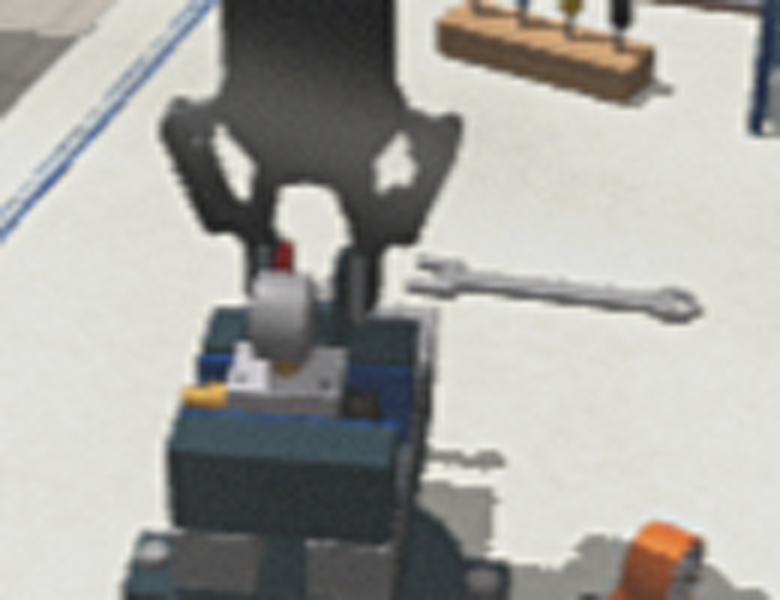

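View pics/top6c.png

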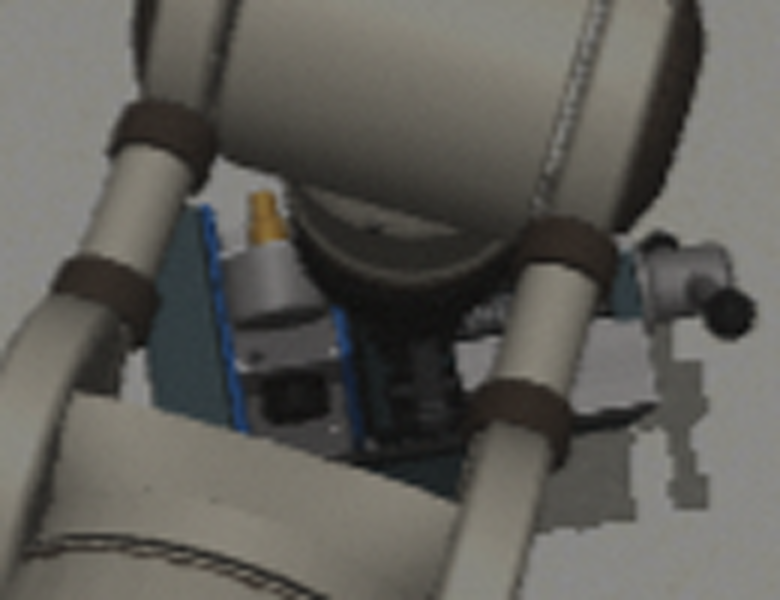

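```bash
python3 -m handwheel '[{"angular":[0,0,0],"translation":[0,0,0],"fingers":0.5},{"angular":[0,0,0],"translation":[0,0,0],"fingers":0.7},{"angular":[0,0,0],"translation":[0,0,0],"fingers":1},{"angular":[0,0,0],"translation":[0,0,0],"fingers":1},{"angular":[0,0,0],"translation":[0,0,0],"fingers":1}]';python3 - <<'E'
from h import *
p=vise(O,YAW,(0,-.002,.27));plan(p,YAW)
for n in("side",):
    im=cams.read_camera(n)[:,:,::-1]
    a=im[120:220,210:340] if n=="side" else im[130:230,190:320];cv2.imwrite(f"pics/{n}7c.png",cv2.resize(a,None,fx=6,fy=6,interpolation=cv2.INTER_CUBIC))
E
```

```text
clock: 6.7
tool_pos: [0.5808, -0.0366, 0.1869]
orientation: [-0.0, 0.996, 0.085, -0.001]
force: [-0.1, 0.4, -0.8]
finger_gap: 0.0853
trans [ 0.0086  0.0113 -0.2772] ang [-0.002  0.003 -0.005] | clock 6.7 tcp [ 0.5808 -0.0366  0.1869] F [-0.1  0.4 -0.8] T [-0.03 -0.02  0.01] gap 0.0853 q [-0.27  0.23  1.64  0.    1.27 -0.44]
```

View pics/side7c.png

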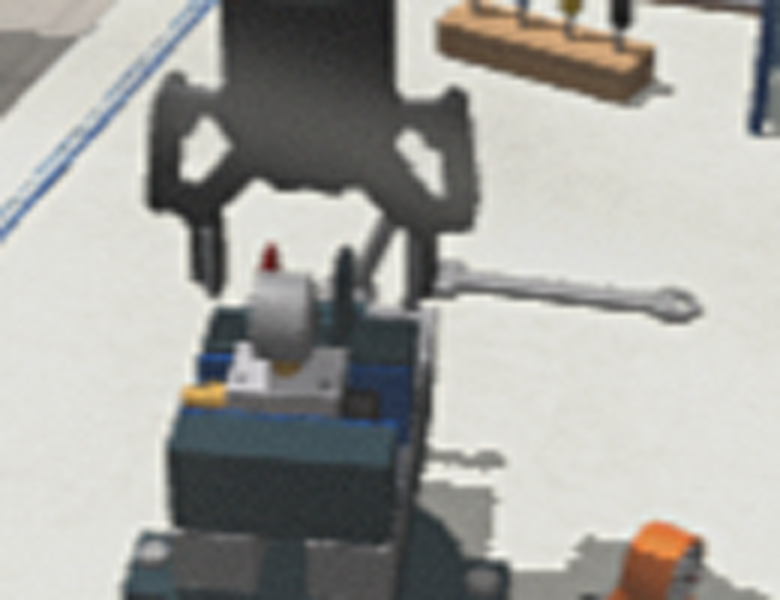

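```bash
python3 -m handwheel '[{"angular":[0,0,0],"translation":[0,0,-0.14],"fingers":1},{"angular":[0,0,0],"translation":[0,0,-0.28],"fingers":1},{"angular":[0,0,0.28],"translation":[0,0.1,-0.28],"fingers":1},{"angular":[0,0,0.56],"translation":[0,0.2,-0.28],"fingers":1},{"angular":[0,0,0.84],"translation":[0,0.3,-0.28],"fingers":1}]';python3 - <<'E'
from h import *
plan([.5824,-.1655,.25],YAW-np.pi/2)
E
```

```text
clock: 7.25
tool_pos: [0.5967, -0.1264, 0.2719]
orientation: [-0.0, 0.991, -0.137, 0.0]
force: [0.1, 0.3, 0.0]
finger_gap: 0.0853
trans [-0.0105  0.1383  0.0729] ang [-1.000e-03 -1.000e-03  2.145e+00] | clock 7.25 tcp [ 0.5967 -0.1264  0.2719] F [0.1 0.3 0. ] T [-0.03  0.02 -0.01] gap 0.0853 q [-0.41  0.23  1.46  0.    1.44 -0.13]
```

```bash
python3 -m handwheel '[{"angular":[0,0,0.28],"translation":[-0.01,0.13,0],"fingers":1},{"angular":[0,0,0.56],"translation":[-0.01,0.13,0.03],"fingers":1},{"angular":[0,0,0.84],"translation":[-0.01,0.13,0.05],"fingers":1},{"angular":[0,0,1],"translation":[-0.01,0.13,0.05],"fingers":1}]' >/dev/null; python3 -m handwheel '[{"angular":[0,0,0.28],"translation":[0,0,0],"fingers":1},{"angular":[0,0,0.56],"translation":[0,0,0],"fingers":1},{"angular":[0,0,0.84],"translation":[0,0,0],"fingers":1},{"angular":[0,0,1],"translation":[0,0,0],"fingers":1},{"angular":[0,0,1],"translation":[0,0,0],"fingers":1}]' ;python3 - <<'E'
from h import *
plan([.5824,-.1655,.22],YAW-np.pi/2)
for n in("side","top"):
    im=cams.read_camera(n)[:,:,::-1];cv2.imwrite(f"pics/{n}8.png",im)
    a=im[90:190,210:340] if n=="side" else im[130:230,220:350];cv2.imwrite(f"pics/{n}8c.png",cv2.resize(a,None,fx=6,fy=6,interpolation=cv2.INTER_CUBIC))
E
```

```text
clock: 8.15
tool_pos: [0.5831, -0.1623, 0.2563]
orientation: [-0.0, 0.791, -0.612, -0.0]
force: [-0.6, -0.9, -0.6]
finger_gap: 0.0854
trans [0.0096 0.0049 0.1209] ang [0.001 0.001 0.155] | clock 8.15 tcp [ 0.5831 -0.1623  0.2563] F [-0.6 -0.9 -0.6] T [-0.02  0.03 -0.03] gap 0.0854 q [-0.47  0.23  1.5   0.    1.41  0.85]
```

View pics/side8c.png

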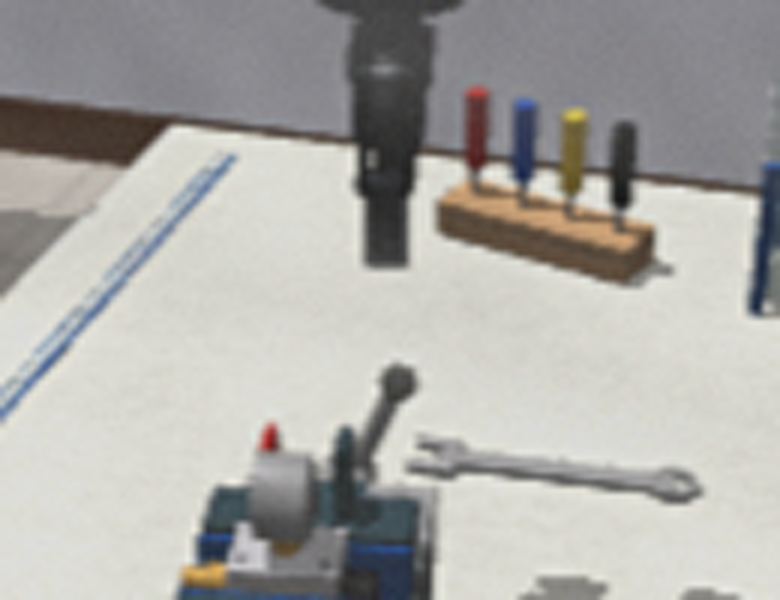

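View pics/top8c.png

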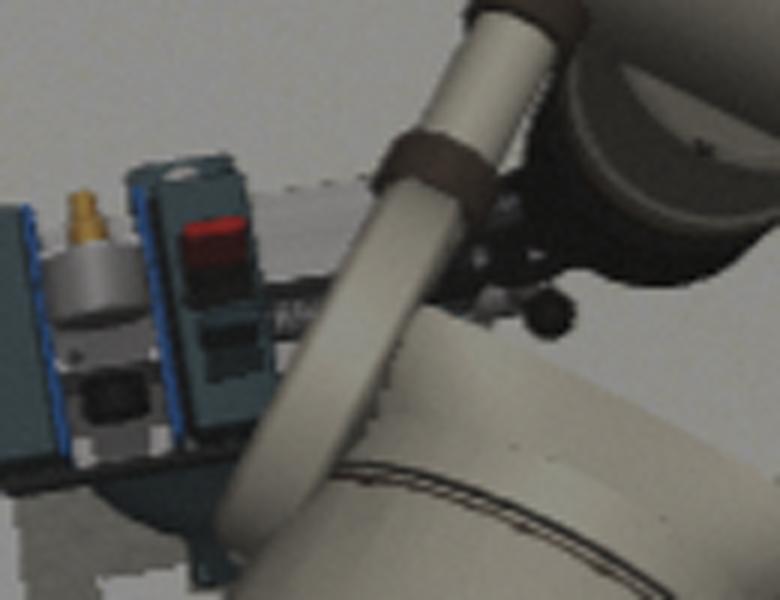

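```bash
python3 -m handwheel '[{"angular":[0,0,0.15],"translation":[0.01,0.005,0.1],"fingers":1},{"angular":[0,0,0.15],"translation":[0.01,0.005,0.2],"fingers":0.8},{"angular":[0,0,0.15],"translation":[0.01,0.005,0.28],"fingers":0.6},{"angular":[0,0,0.15],"translation":[0.01,0.005,0.32],"fingers":0.5},{"angular":[0,0,0.15],"translation":[0.01,0.005,0.32],"fingers":0.5}]' ;python3 - <<'E'
from h import *
plan([.5824,-.1655,.16],YAW-np.pi/2)
for n in("side","top"):
    im=cams.read_camera(n)[:,:,::-1];cv2.imwrite(f"pics/{n}9.png",im)
    a=im[90:190,210:340] if n=="side" else im[130:230,220:350];cv2.imwrite(f"pics/{n}9c.png",cv2.resize(a,None,fx=6,fy=6,interpolation=cv2.INTER_CUBIC))
E
```

```text
clock: 8.75
tool_pos: [0.5814, -0.1652, 0.1584]
orientation: [0.0, 0.766, -0.642, -0.002]
force: [0.3, -0.3, -0.3]
finger_gap: 0.0427
trans [ 0.0015 -0.0031 -0.0052] ang [0.006 0.005 0.007] | clock 8.75 tcp [ 0.5814 -0.1652  0.1584] F [ 0.3 -0.3 -0.3] T [ 0.    0.   -0.04] gap 0.0427 q [-0.48  0.32  1.59  0.    1.24  0.92]
```

View pics/side9c.png

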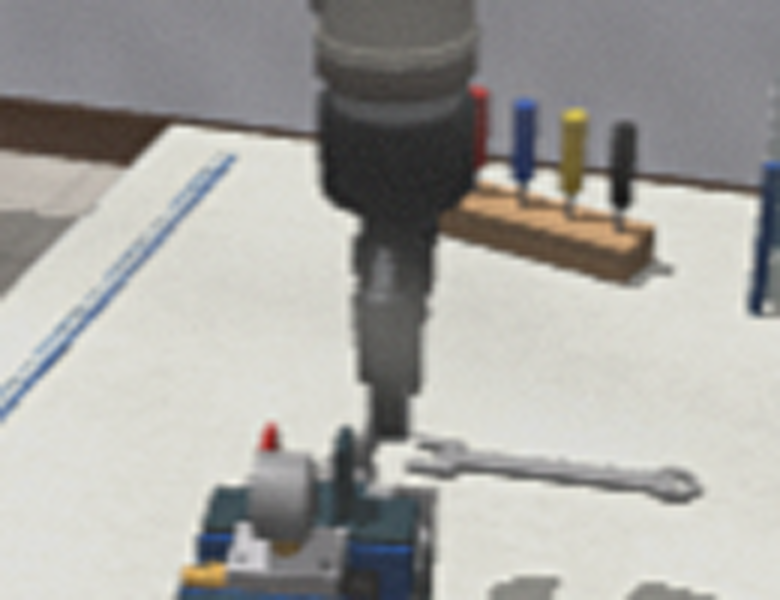

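View pics/top9c.png

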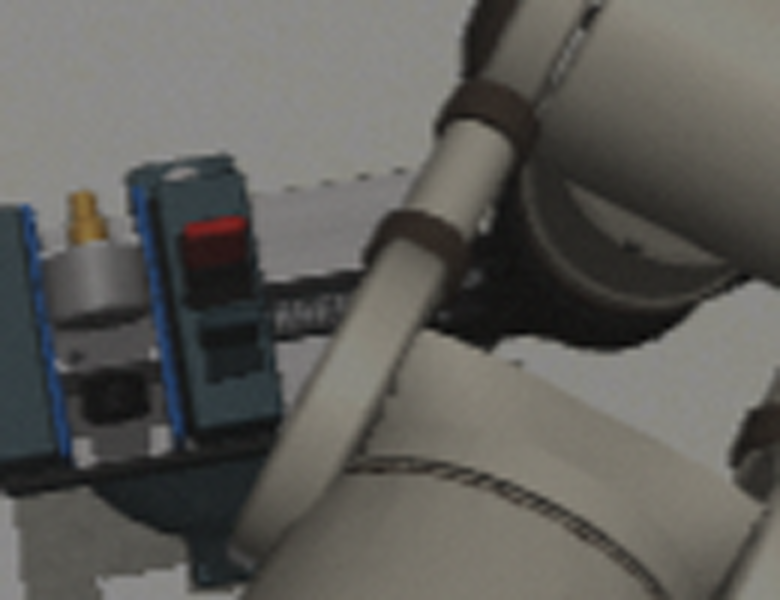

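```bash
python3 -m handwheel '[{"angular":[0,0,0],"translation":[0,0,0],"fingers":0.35},{"angular":[0,0,0],"translation":[0,0,0],"fingers":0.25},{"angular":[0,0,0],"translation":[0,0,0],"fingers":0.1},{"angular":[0,0,0],"translation":[0,0,0],"fingers":0.1},{"angular":[0,0,0],"translation":[0,0,0],"fingers":0.1}]' 35;python3 - <<'E'
from h import *
plan([.5824,-.1655,.16],YAW-np.pi/2)
E
```

```text
clock: 9.35
tool_pos: [0.5836, -0.1671, 0.1623]
orientation: [0.0, 0.766, -0.643, 0.002]
force: [0.3, -4.9, 6.2]
finger_gap: 0.0176
trans [-0.0061  0.0031  0.0075] ang [-0.005 -0.006  0.005] | clock 9.35 tcp [ 0.5836 -0.1671  0.1623] F [ 0.3 -4.9  6.2] T [-0.74 -0.06  0.02] gap 0.0176 q [-0.48  0.31  1.59 -0.    1.23  0.92]
```

```bash
cat >>h.py <<'E'
def arc(f0,f1,n=5):
    for k in range(1,n+1):
        f=f0+(f1-f0)*k/n
        print(round(f,3),"ty %.4f tz %.4f"%(-.068*(np.sin(f)-np.sin(f0))/.3,-.068*(np.cos(f)-np.cos(f0))/.3))
C=vise(O,YAW,(0,-.125,.098))
def st():
    s=bot.get_state();d=np.array(s["tool_pos"])-C
    x=d[0]*np.cos(YAW)+d[1]*np.sin(YAW);y=-d[0]*np.sin(YAW)+d[1]*np.cos(YAW);z=d[2]
    F=np.array(s["force"]);Fx=F[0]*np.cos(YAW)+F[1]*np.sin(YAW);Fy=-F[0]*np.sin(YAW)+F[1]*np.cos(YAW)
    f=np.arctan2(x,z);r=np.hypot(x,z)
    print("t %.2f phi %.3f r %.4f y %.4f Ft(resist) %.2f Fr %.2f Fy %.2f gap %.4f M %.3f"%(s["clock"],f,r,y,-(Fx*np.cos(f)-F[2]*np.sin(f)),Fx*np.sin(f)+F[2]*np.cos(f),Fy,s["finger_gap"],-(Fx*np.cos(f)-F[2]*np.sin(f))*r))
E
python3 - <<'E'
from h import *
st();arc(-.36,0)
E
```

```text
t 9.35 phi -0.333 r 0.0680 y -0.0026 Ft(resist) -1.53 Fr 6.00 Fy -4.86 gap 0.0176 M -0.104
-0.288 ty -0.0155 tz -0.0052
-0.216 ty -0.0313 tz -0.0093
-0.144 ty -0.0473 tz -0.0122
-0.072 ty -0.0635 tz -0.0139
0.0 ty -0.0798 tz -0.0145
```

```bash
python3 -m handwheel '[{"angular":[0,0,0],"translation":[0.003,-0.018,-0.012],"fingers":0.1},{"angular":[0,0,0],"translation":[0.003,-0.034,-0.017],"fingers":0.1},{"angular":[0,0,0],"translation":[0.003,-0.05,-0.020],"fingers":0.1},{"angular":[0,0,0],"translation":[0.003,-0.066,-0.022],"fingers":0.1},{"angular":[0,0,0],"translation":[0.003,-0.082,-0.023],"fingers":0.1}]';python3 - <<'E'
from h import *
st()
im=cams.read_camera("side")[:,:,::-1]
cv2.imwrite(f"pics/side10c.png",cv2.resize(im[90:190,210:340],None,fx=6,fy=6,interpolation=cv2.INTER_CUBIC))
st()
arc(0,.4)
E
```

```text
clock: 9.85
tool_pos: [0.6044, -0.1633, 0.1662]
orientation: [0.003, 0.766, -0.643, -0.003]
force: [-8.6, -5.6, -0.3]
finger_gap: 0.0173
t 9.85 phi -0.017 r 0.0683 y -0.0023 Ft(resist) 9.41 Fr -0.11 Fy -4.01 gap 0.0173 M 0.642
t 9.90 phi -0.003 r 0.0681 y -0.0024 Ft(resist) 4.53 Fr -0.11 Fy -4.56 gap 0.0174 M 0.309
0.08 ty -0.0181 tz 0.0007
0.16 ty -0.0361 tz 0.0029
0.24 ty -0.0539 tz 0.0065
0.32 ty -0.0713 tz 0.0115
0.4 ty -0.0883 tz 0.0179
```

View pics/side10c.png

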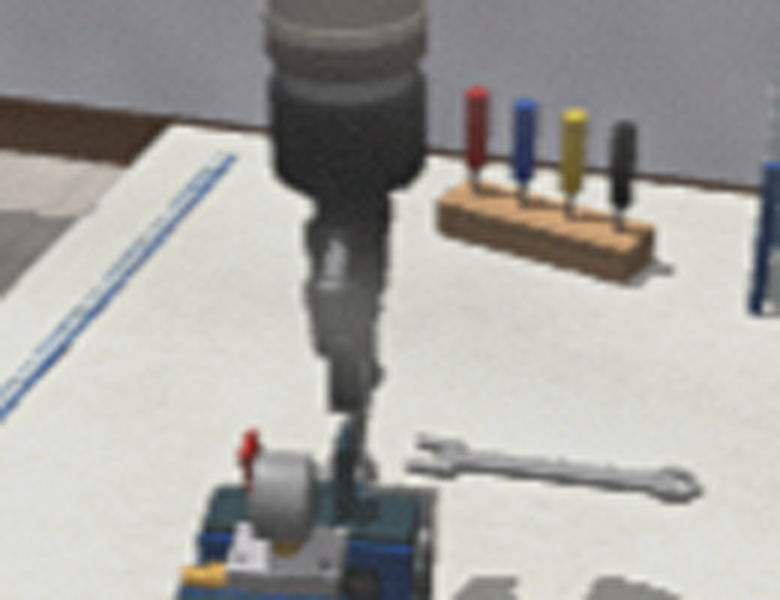

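```bash
python3 -m handwheel '[{"angular":[0,0,0],"translation":[0.003,-0.018,0.001],"fingers":0.1},{"angular":[0,0,0],"translation":[0.003,-0.036,0.003],"fingers":0.1},{"angular":[0,0,0],"translation":[0.003,-0.054,0.0065],"fingers":0.1},{"angular":[0,0,0],"translation":[0.003,-0.071,0.0115],"fingers":0.1},{"angular":[0,0,0],"translation":[0.003,-0.088,0.018],"fingers":0.1}]';python3 - <<'E'
from h import *
st();arc(.4,.8)
E
```

```text
clock: 10.4
tool_pos: [0.6333, -0.1581, 0.1616]
orientation: [-0.0, 0.766, -0.643, -0.0]
force: [-0.1, 0.3, -0.4]
finger_gap: 0.0085
t 10.40 phi 0.417 r 0.0695 y -0.0023 Ft(resist) -0.13 Fr -0.37 Fy 0.29 gap 0.0085 M -0.009
0.48 ty -0.0164 tz 0.0077
0.56 ty -0.0321 tz 0.0167
0.64 ty -0.0471 tz 0.0270
0.72 ty -0.0612 tz 0.0384
0.8 ty -0.0743 tz 0.0509
```

```bash
python3 -m handwheel '[{"angular":[0,0,0],"translation":[0,0,-0.14],"fingers":0.3},{"angular":[0,0,0],"translation":[0,-0.1,-0.25],"fingers":0.5},{"angular":[0,0,0],"translation":[0,-0.25,-0.25],"fingers":0.5},{"angular":[0,0,0],"translation":[0,-0.25,-0.25],"fingers":0.5}]';python3 - <<'E'
from h import *
st()
for n in("side","top"):
    im=cams.read_camera(n)[:,:,::-1];cv2.imwrite(f"pics/{n}11.png",im)
    a=im[90:190,210:340] if n=="side" else im[130:230,220:350];cv2.imwrite(f"pics/{n}11c.png",cv2.resize(a,None,fx=6,fy=6,interpolation=cv2.INTER_CUBIC))
E
```

```text
clock: 10.8
tool_pos: [0.7104, -0.1442, 0.2351]
orientation: [-0.001, 0.767, -0.642, -0.0]
force: [-1.4, 0.1, -0.5]
finger_gap: 0.0426
t 10.80 phi 0.661 r 0.1736 y -0.0017 Ft(resist) 0.73 Fr -1.23 Fy 0.32 gap 0.0426 M 0.126
```

View pics/side11c.png

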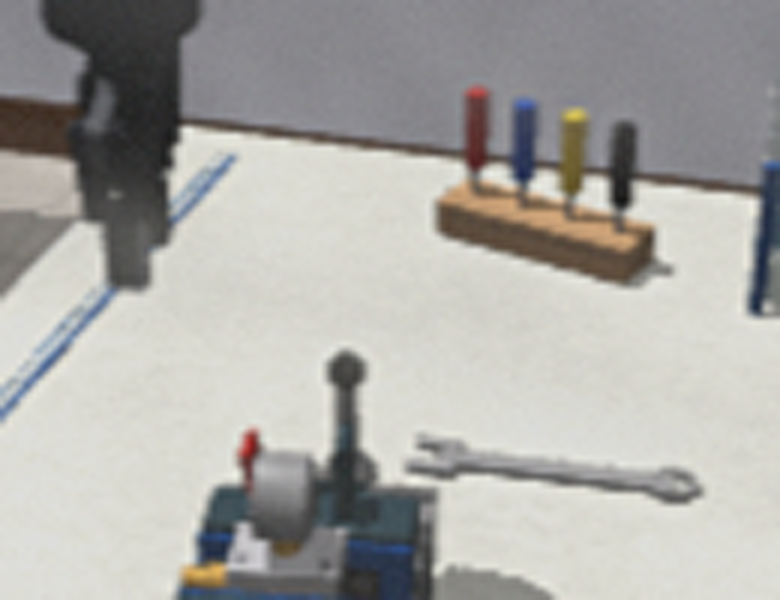

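View pics/top11c.png

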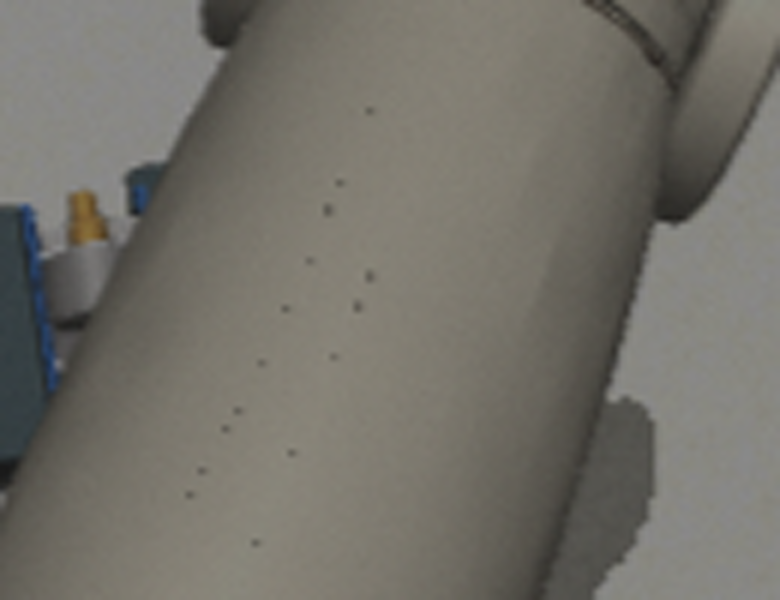

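```bash
cat >>h.py <<'E'
def ballphi(im,off=(210,90),box=None):
    pass
def onplane(n,uv):  # vise plane y=-.125
    o,d=ray(n,uv);nv=np.array([-np.sin(YAW),np.cos(YAW),0]);t=((C-o)@nv)/(d@nv);p=o+t*d-C
    x=p[0]*np.cos(YAW)+p[1]*np.sin(YAW);return np.arctan2(x,p[2]),np.hypot(x,p[2])
E
python3 - <<'E'
from h import *
def f(n,x,y,o=(210,90)): return (o[0]+(x+.5)/6-.5,o[1]+(y+.5)/6-.5)
print("orig",onplane("side",cc("side",368,82)),onplane("top",cc("top",697,252)))
print("img8",onplane("side",f("side",398,382)))
print("now",onplane("side",f("side",346,368)))
E
```

```text
orig (np.float64(-0.3318015330407882), np.float64(0.06880789153896638)) (np.float64(-0.347206433112369), np.float64(0.07255331829941476))
img8 (np.float64(-0.3318015330407882), np.float64(0.06880789153896638))
now (np.float64(0.0628798778992389), np.float64(0.07145457205142577))
```

```bash
python3 - <<'E'
from h import *
plan(vise(O,YAW,(-.026,-.126,.232)),YAW-np.pi/2)
E
```

```text
trans [-0.0045  0.4302  0.0109] ang [0.005 0.003 0.007] | clock 10.9 tcp [ 0.707  -0.145   0.2349] F [ 0.3 -0.   0.2] T [0.01 0.07 0.02] gap 0.0426 q [-0.37  0.55  1.13  0.    1.47  1.03]
```

```bash
python3 -m handwheel '[{"angular":[0,0,0],"translation":[-0.004,0.15,0],"fingers":0},{"angular":[0,0,0],"translation":[-0.004,0.3,0],"fingers":0},{"angular":[0,0,0],"translation":[-0.004,0.43,0],"fingers":0},{"angular":[0,0,0],"translation":[-0.004,0.43,0.01],"fingers":0},{"angular":[0,0,0],"translation":[-0.004,0.43,0.05],"fingers":0}]' 30;python3 - <<'E'
from h import *
plan(vise(O,YAW,(-.026,-.126,.162)),YAW-np.pi/2)
im=cams.read_camera("side")[:,:,::-1]
cv2.imwrite(f"pics/side12c.png",cv2.resize(im[90:190,210:340],None,fx=6,fy=6,interpolation=cv2.INTER_CUBIC))
E
```

```text
clock: 11.4
tool_pos: [0.5793, -0.1674, 0.2232]
orientation: [-0.0, 0.766, -0.643, 0.002]
force: [0.6, 0.3, 0.0]
finger_gap: 0.0001
trans [-0.0041 -0.0013  0.204 ] ang [-0.005 -0.003  0.003] | clock 11.4 tcp [ 0.5793 -0.1674  0.2232] F [0.6 0.3 0. ] T [ 0.02 -0.06 -0.08] gap 0.0001 q [-0.48  0.25  1.55  0.    1.35  0.92]
```

View pics/side12c.png

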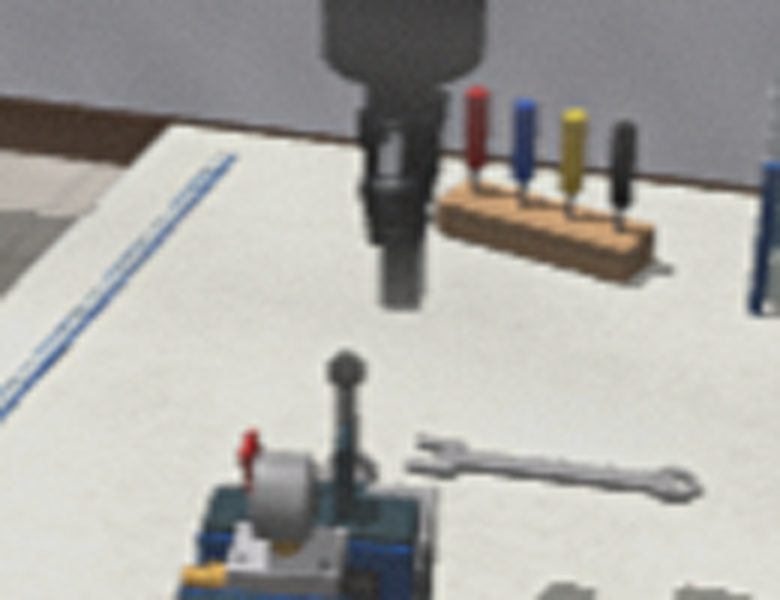

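```bash
python3 -m handwheel '[{"angular":[0,0,0],"translation":[0,0,0.1],"fingers":0},{"angular":[0,0,0],"translation":[0,0,0.2],"fingers":0},{"angular":[0,0,0],"translation":[0,0,0.2],"fingers":0},{"angular":[0,0,0],"translation":[0,0,0.2],"fingers":0}]' 30;python3 - <<'E'
from h import *
st();plan(vise(O,YAW,(-.017,-.126,.162)),YAW-np.pi/2)
E
```

```text
clock: 11.85
tool_pos: [0.58, -0.1666, 0.1617]
orientation: [0.0, 0.766, -0.643, -0.001]
force: [-0.2, -0.6, 1.1]
finger_gap: -0.0003
t 11.85 phi -0.384 r 0.0687 y -0.0015 Ft(resist) -0.11 Fr 1.12 Fy -0.51 gap -0.0003 M -0.008
trans [-0.0016 -0.029  -0.0011] ang [0.002 0.001 0.006] | clock 11.85 tcp [ 0.58   -0.1666  0.1617] F [-0.2 -0.6  1.1] T [-0.01 -0.   -0.  ] gap -0.0003 q [-0.48  0.31  1.6   0.    1.24  0.92]
```

```bash
python3 -m handwheel '[{"angular":[0,0,0],"translation":[0,-0.01,0],"fingers":0},{"angular":[0,0,0],"translation":[0,-0.02,0],"fingers":0},{"angular":[0,0,0],"translation":[0,-0.03,0],"fingers":0}]';python3 -c "from h import *;st()"; python3 -m handwheel '[{"angular":[0,0,0],"translation":[0,-0.007,0],"fingers":0},{"angular":[0,0,0],"translation":[0,-0.014,0],"fingers":0},{"angular":[0,0,0],"translation":[0,-0.021,0],"fingers":0}]';python3 -c "from h import *;st()"
```

```text
clock: 12.15
tool_pos: [0.5885, -0.1661, 0.1636]
orientation: [0.001, 0.766, -0.643, 0.0]
force: [-8.1, -0.9, 5.5]
finger_gap: -0.0002
t 12.15 phi -0.258 r 0.0679 y -0.0024 Ft(resist) 6.48 Fr 7.42 Fy 0.48 gap -0.0002 M 0.440
clock: 12.45
tool_pos: [0.5943, -0.165, 0.1635]
orientation: [0.001, 0.766, -0.643, -0.0]
force: [-7.5, -1.0, 5.3]
finger_gap: 0.0001
t 12.45 phi -0.172 r 0.0664 y -0.0024 Ft(resist) 6.52 Fr 6.50 Fy 0.32 gap 0.0001 M 0.433
```

```bash
cat >>h.py <<'E'
def st2(top=False):
    s=bot.get_state();d=np.array(s["tool_pos"])-C;c,k=np.cos(YAW),np.sin(YAW)
    x=d[0]*c+d[1]*k;y=-d[0]*k+d[1]*c;z=d[2];F=np.array(s["force"]);Fx=F[0]*c+F[1]*k
    if not top:
        f=np.arcsin(np.clip((x+.021)/.068,-1,1));xc,zc=x+.011,.068*np.cos(f)
    else:
        f=np.arccos(np.clip((z-.017-.010)/.068,-1,1));xc,zc=.068*np.sin(f),z-.017
    print("t %.2f tool x %.4f y %.4f z %.4f | ball phi %.3f  Fx %.1f Fy %.1f Fz %.1f M %.3f"%(s["clock"],x,y,z,f,Fx,-F[0]*k+F[1]*c,F[2],-Fx*zc+F[2]*xc))
E
python3 -c "
from h import *;st2();arc(.14,.36)"
```

```text
t 12.45 tool x -0.0114 y -0.0024 z 0.0655 | ball phi 0.142  Fx -7.5 Fy 0.3 Fz 5.3 M 0.505
0.184 ty -0.0098 tz 0.0016
0.228 ty -0.0196 tz 0.0036
0.272 ty -0.0293 tz 0.0061
0.316 ty -0.0388 tz 0.0090
0.36 ty -0.0482 tz 0.0123
```

```bash
python3 -m handwheel '[{"angular":[0,0,0],"translation":[0,-0.01,0.001],"fingers":0},{"angular":[0,0,0],"translation":[0,-0.02,0.003],"fingers":0},{"angular":[0,0,0],"translation":[0,-0.029,0.005],"fingers":0}]'>/dev/null;python3 -c "from h import *;st2()"; python3 -m handwheel '[{"angular":[0,0,0],"translation":[0,-0.01,0.003],"fingers":0},{"angular":[0,0,0],"translation":[0,-0.02,0.006],"fingers":0}]'>/dev/null;python3 -c "from h import *;st2()"
```

```text
t 12.75 tool x -0.0025 y -0.0023 z 0.0640 | ball phi 0.275  Fx -7.6 Fy 0.0 Fz 6.2 M 0.550
t 12.95 tool x 0.0034 y -0.0023 z 0.0627 | ball phi 0.368  Fx -7.7 Fy 0.8 Fz 8.6 M 0.612
```

```bash
python3 -m handwheel '[{"angular":[0,0,0],"translation":[0,-0.009,0.002],"fingers":0},{"angular":[0,0,0],"translation":[0,-0.018,0.005],"fingers":0}]'>/dev/null;python3 -c "from h import *;st2()"; python3 -m handwheel '[{"angular":[0,0,0],"translation":[0,0,0],"fingers":0}]'>/dev/null;python3 - <<'E'
from h import *;st2()
im=cams.read_camera("side")[:,:,::-1]
cv2.imwrite(f"pics/side13c.png",cv2.resize(im[90:190,210:340],None,fx=6,fy=6,interpolation=cv2.INTER_CUBIC))
E
```

```text
t 13.15 tool x 0.0086 y -0.0023 z 0.0610 | ball phi 0.451  Fx -7.4 Fy 1.2 Fz 7.9 M 0.608
t 13.25 tool x 0.0090 y -0.0023 z 0.0609 | ball phi 0.456  Fx -7.0 Fy -0.3 Fz 6.2 M 0.548
```

View pics/side13c.png

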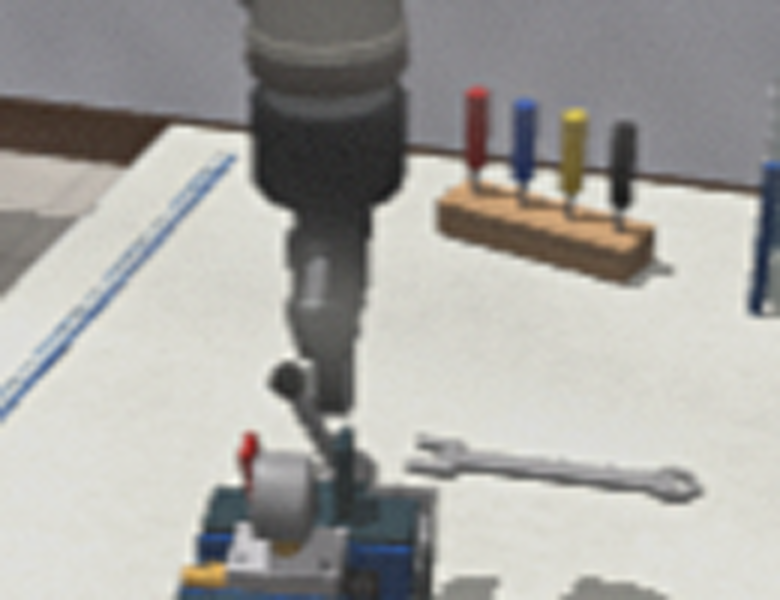

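```bash
python3 - <<'E'
from h import *
print(onplane("side",(210+(288+.5)/6-.5,90+(380+.5)/6-.5)))
f=.53
plan(vise(O,YAW,(.068*np.sin(f)+.004,-.1255,.098+.068*np.cos(f)+.010+.017+.008)),YAW-np.pi/2)
E
```

```text
(np.float64(0.512794926139065), np.float64(0.07122561256401196))
trans [-0.0055 -0.098  -0.1093] ang [ 0.003 -0.002  0.006] | clock 13.3 tcp [ 0.6143 -0.1615  0.1589] F [-7.2 -0.8  6.2] T [-0.13  1.07  0.01] gap -0.0002 q [-0.45  0.39  1.5  -0.    1.25  0.95]
```

```bash
python3 -m handwheel '[{"angular":[0,0,0],"translation":[-0.003,0.02,-0.02],"fingers":0},{"angular":[0,0,0],"translation":[-0.003,0.02,-0.12],"fingers":0},{"angular":[0,0,0],"translation":[-0.003,-0.06,-0.13],"fingers":0},{"angular":[0,0,0],"translation":[-0.003,-0.11,-0.12],"fingers":0},{"angular":[0,0,0],"translation":[-0.003,-0.11,-0.11],"fingers":0}]'>/dev/null;python3 - <<'E'
from h import *;st2(1)
im=cams.read_camera("side")[:,:,::-1]
cv2.imwrite(f"pics/side14c.png",cv2.resize(im[90:190,210:340],None,fx=6,fy=6,interpolation=cv2.INTER_CUBIC))
E
```

```text
t 13.80 tool x 0.0441 y -0.0007 z 0.0935 | ball phi 0.213  Fx -1.1 Fy -0.2 Fz 1.2 M 0.102
```

View pics/side14c.png

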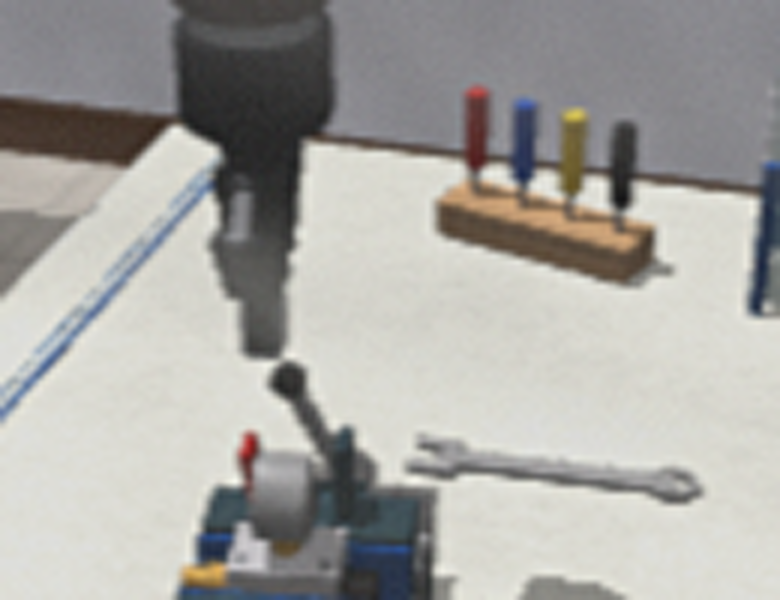

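```bash
python3 -m handwheel '[{"angular":[0,0,0],"translation":[0,0.022,0],"fingers":0},{"angular":[0,0,0],"translation":[0,0.022,0.01],"fingers":0},{"angular":[0,0,0],"translation":[0,0.022,0.02],"fingers":0},{"angular":[0,0,0],"translation":[0,0.02,0.027],"fingers":0},{"angular":[0,0,0],"translation":[0,0.015,0.034],"fingers":0}]'>/dev/null;python3 -c "from h import *;st2(1)"
```

```text
t 14.35 tool x 0.0389 y -0.0010 z 0.0853 | ball phi 0.540  Fx 0.1 Fy 3.2 Fz 13.6 M 0.466
```

```bash
python3 -m handwheel '[{"angular":[0,0,0],"translation":[0,-0.008,0.006],"fingers":0},{"angular":[0,0,0],"translation":[0,-0.016,0.012],"fingers":0},{"angular":[0,0,0],"translation":[0,-0.024,0.018],"fingers":0}]'>/dev/null;python3 -c "from h import *;st2(1)";python3 -m handwheel '[{"angular":[0,0,0],"translation":[0,-0.008,0.006],"fingers":0},{"angular":[0,0,0],"translation":[0,-0.015,0.013],"fingers":0},{"angular":[0,0,0],"translation":[0,-0.022,0.02],"fingers":0}]'>/dev/null;python3 -c "from h import *;st2(1)"
```

```text
t 14.65 tool x 0.0469 y -0.0009 z 0.0807 | ball phi 0.659  Fx 0.7 Fy 3.7 Fz 13.9 M 0.535
t 14.95 tool x 0.0543 y -0.0008 z 0.0753 | ball phi 0.780  Fx 1.7 Fy 3.7 Fz 15.7 M 0.650
```

```bash
python3 -m handwheel '[{"angular":[0,0,0],"translation":[0,-0.004,0.004],"fingers":0}]'>/dev/null;python3 - <<'E'
from h import *;st2(1)
im=cams.read_camera("side")[:,:,::-1]
cv2.imwrite(f"pics/side15c.png",cv2.resize(im[90:190,210:340],None,fx=6,fy=6,interpolation=cv2.INTER_CUBIC))
st2(1)
E
```

```text
t 15.05 tool x 0.0557 y -0.0008 z 0.0742 | ball phi 0.804  Fx 2.0 Fy 4.4 Fz 14.9 M 0.613
t 15.10 tool x 0.0558 y -0.0008 z 0.0740 | ball phi 0.807  Fx 2.1 Fy 4.5 Fz 14.5 M 0.591
```

View pics/side15c.png

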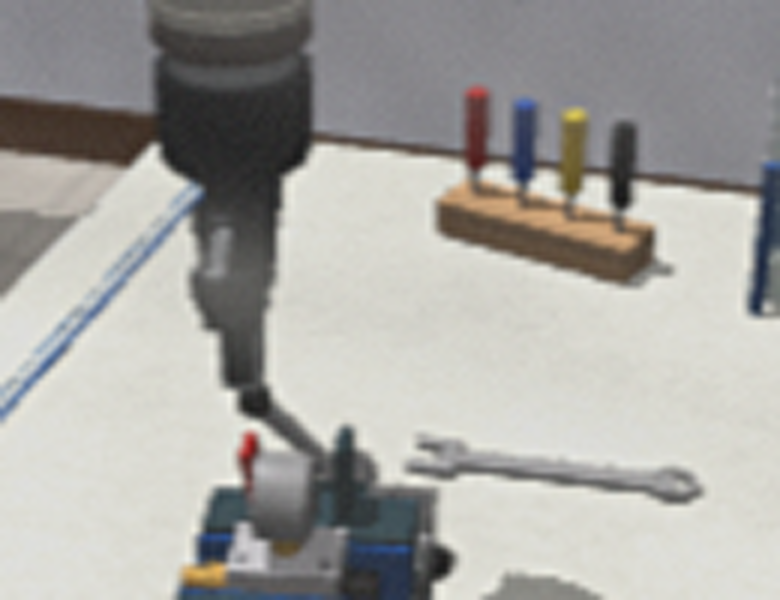

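```bash
for i in 1 ; do python3 -m handwheel '[{"angular":[0,0,0],"translation":[0,-0.004,0.006],"fingers":0},{"angular":[0,0,0],"translation":[0,-0.008,0.011],"fingers":0},{"angular":[0,0,0],"translation":[0,-0.012,0.016],"fingers":0}]'>/dev/null;python3 -c "from h import *;st2(1)";python3 -m handwheel '[{"angular":[0,0,0],"translation":[0,-0.003,0.006],"fingers":0},{"angular":[0,0,0],"translation":[0,-0.006,0.011],"fingers":0},{"angular":[0,0,0],"translation":[0,-0.009,0.016],"fingers":0}]'>/dev/null;python3 -c "from h import *;st2(1)"; done
```

```text
t 15.40 tool x 0.0600 y -0.0007 z 0.0701 | ball phi 0.884  Fx 3.6 Fy 4.2 Fz 15.2 M 0.606
t 15.70 tool x 0.0637 y -0.0007 z 0.0661 | ball phi 0.959  Fx 6.4 Fy 6.4 Fz 16.6 M 0.614
```

```bash
python3 - <<'E'
from h import *
print(onplane("side",(210+(257+.5)/6-.5,90+(401+.5)/6-.5)))
for n in("side","top"):
    im=cams.read_camera(n)[:,:,::-1];cv2.imwrite(f"pics/{n}16.png",im)
    a=im[90:190,210:340] if n=="side" else im[130:230,190:320];cv2.imwrite(f"pics/{n}16c.png",cv2.resize(a,None,fx=6,fy=6,interpolation=cv2.INTER_CUBIC))
st2(1)
E
```

```text
(np.float64(0.8200255533302633), np.float64(0.07079370500281153))
t 15.80 tool x 0.0638 y -0.0007 z 0.0659 | ball phi 0.962  Fx 5.9 Fy 4.5 Fz 15.5 M 0.575
```

View pics/side16c.png

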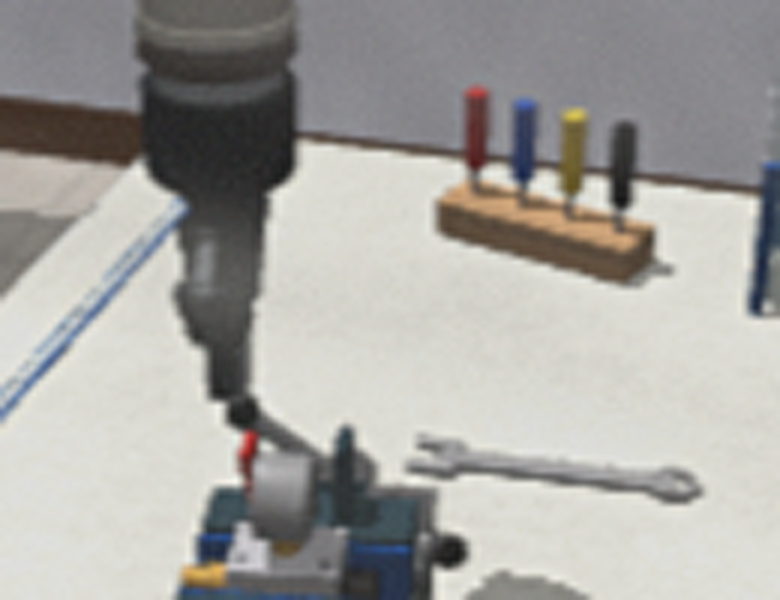

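View pics/top16c.png

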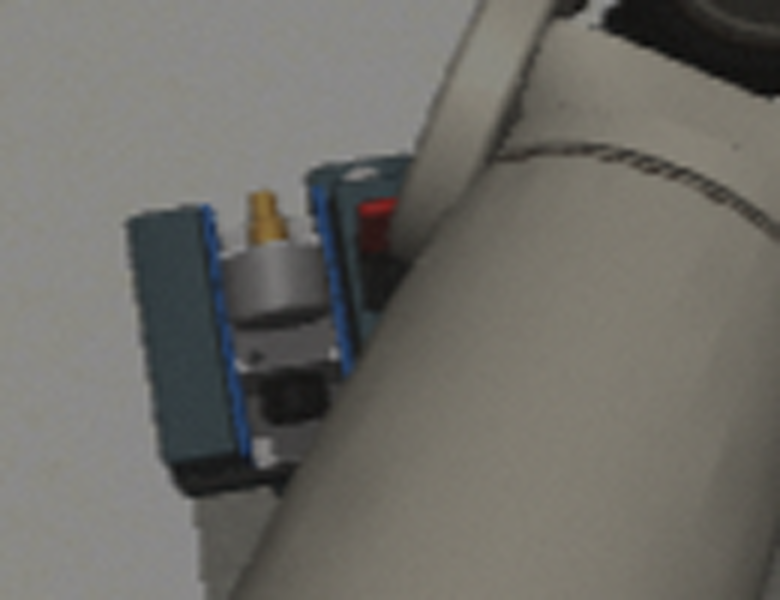

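```bash
g='[{"angular":[0,0,0],"translation":[0,-0.001,0.004],"fingers":0}]'; python3 -m handwheel '[{"angular":[0,0,0],"translation":[0,0,0.004],"fingers":0}]'>/dev/null;python3 -c "from h import *;st2(1)";python3 -m handwheel '[{"angular":[0,0,0],"translation":[0,-0.001,0.004],"fingers":0}]'>/dev/null;python3 -c "from h import *;st2(1)";python3 -m handwheel '[{"angular":[0,0,0],"translation":[0,-0.002,0.004],"fingers":0}]'>/dev/null;python3 -c "from h import *;st2(1)";python3 -m handwheel '[{"angular":[0,0,0],"translation":[0,-0.002,0.004],"fingers":0}]'>/dev/null;python3 -c "from h import *;st2(1)";python3 -m handwheel '[{"angular":[0,0,0],"translation":[0,-0.002,0.004],"fingers":0}]'>/dev/null;python3 -c "from h import *;st2(1)"
```

```text
t 15.90 tool x 0.0642 y -0.0008 z 0.0653 | ball phi 0.972  Fx 8.1 Fy 5.3 Fz 18.6 M 0.656
t 16.00 tool x 0.0649 y -0.0007 z 0.0645 | ball phi 0.987  Fx 8.1 Fy 6.5 Fz 18.8 M 0.683
t 16.10 tool x 0.0657 y -0.0007 z 0.0635 | ball phi 1.005  Fx 9.2 Fy 6.5 Fz 18.0 M 0.607
t 16.20 tool x 0.0665 y -0.0007 z 0.0624 | ball phi 1.024  Fx 8.4 Fy 6.9 Fz 17.7 M 0.642
t 16.30 tool x 0.0673 y -0.0007 z 0.0613 | ball phi 1.042  Fx 10.1 Fy 6.2 Fz 18.1 M 0.615
```

```bash
cat >reg.py <<'E'
from h import *
def shift(a,b,box):
    x0,y0,x1,y1=box;u=8
    A=cv2.resize(a[y0:y1,x0:x1],None,fx=u,fy=u,interpolation=cv2.INTER_CUBIC)
    B=cv2.resize(b[y0-3:y1+3,x0-3:x1+3],None,fx=u,fy=u,interpolation=cv2.INTER_CUBIC)
    r=cv2.matchTemplate(B,A,cv2.TM_CCOEFF_NORMED);_,m,_,l=cv2.minMaxLoc(r)
    return (l[0]/u-3,l[1]/u-3,round(m,3))
if __name__=="__main__":
    a,b,c=[cv2.imread(f"pics/top{k}.png") for k in("8","9","16")]
    for nm,box in dict(fix=(212,164,231,205),jawtop=(241,154,255,163),jaw2=(241,154,250,170),reg=(226,160,243,190)).items():
        print(nm,"8->9",shift(a,b,box),"8->16",shift(a,c,box))
E
python3 reg.py
```

```text
fix 8->9 (0.0, 0.0, 0.997) 8->16 (0.0, 0.0, 0.997)
jawtop 8->9 (0.0, 0.0, 0.998) 8->16 (0.0, 0.0, 0.996)
jaw2 8->9 (0.0, 0.0, 0.997) 8->16 (0.0, 0.0, 0.991)
reg 8->9 (0.0, 0.0, 0.998) 8->16 (0.0, 0.0, 0.998)
```

```bash
cat >ecc.py <<'E'
from h import *
def ecc(a,b,box):
    x0,y0,x1,y1=box
    A=cv2.cvtColor(a[y0:y1,x0:x1],cv2.COLOR_BGR2GRAY).astype(np.float32);B=cv2.cvtColor(b[y0:y1,x0:x1],cv2.COLOR_BGR2GRAY).astype(np.float32)
    W=np.eye(2,3,dtype=np.float32)
    try:
        r,W=cv2.findTransformECC(A,B,W,cv2.MOTION_TRANSLATION,(3,100,1e-5),None,1);return np.round(W[:,2],3),round(r,4)
    except Exception as e: return str(e)[:40]
if __name__=="__main__":
    a,b,c=[cv2.imread(f"pics/top{k}.png") for k in("8","9","16")]
    for nm,box in dict(fix=(212,164,231,205),jawtop=(240,153,255,163),jaw2=(240,153,250,172),reg=(226,160,242,190)).items():
        print(nm,"8->9",ecc(a,b,box),"8->16",ecc(a,c,box))
    a,b=[cv2.imread(f"pics/side{k}.png") for k in("8","16")]
    for nm,box in dict(jawR=(267,168,281,182),fix=(239,185,280,215),reg=(240,164,268,188)).items(): print("side",nm,ecc(a,b,box))
E
python3 ecc.py
```

```text
fix 8->9 (array([-0.016, -0.003], dtype=float32), 0.9985) 8->16 (array([-0.011, -0.001], dtype=float32), 0.9984)
jawtop 8->9 (array([-0.026,  0.013], dtype=float32), 0.9987) 8->16 (array([-0.024,  0.01 ], dtype=float32), 0.9988)
jaw2 8->9 (array([-0.024,  0.01 ], dtype=float32), 0.9992) 8->16 (array([-0.021,  0.003], dtype=float32), 0.9959)
reg 8->9 (array([-0.012,  0.   ], dtype=float32), 0.9987) 8->16 (array([-0.002, -0.019], dtype=float32), 0.9988)
side jawR (array([ 0.051, -0.298], dtype=float32), 0.9397)
side fix (array([-0.025, -0.03 ], dtype=float32), 0.9928)
side reg (array([-0.005,  0.083], dtype=float32), 0.8935)
```

```bash
python3 - <<'E'
from h import *
a=cv2.imread("pics/top6c.png");t8=cv2.imread("pics/top8.png");b=cv2.resize(t8[130:230,190:320],None,fx=6,fy=6,interpolation=cv2.INTER_CUBIC)
t0=cv2.imread("pics/top16.png");c=cv2.resize(t0[130:230,190:320],None,fx=6,fy=6,interpolation=cv2.INTER_CUBIC)
cv2.imwrite("pics/cmp.png",np.vstack([a[290:470,200:460],b[290:470,200:460]]))
for nm,im in(("6",a),("8",b)):
    h=cv2.cvtColor(im,cv2.COLOR_BGR2HSV).astype(float)
    for x0,x1,n in((205,260,"fix"),(325,375,"jaw")):
        out=[]
        for y in range(320,440,12):
            row=im[y,x0:x1].astype(float);w=np.clip(row[:,0]-row[:,2]-45,0,None)
            out.append((w*np.arange(x0,x1)).sum()/w.sum() if w.sum()>0 else np.nan)
        print(nm,n,np.round(out,1))
E
```

```text
6 fix [  nan 225.1 226.  229.2 230.5 232.4 235.8 237.5 238.7 242. ]
6 jaw [339.  341.1 344.3   nan   nan   nan   nan   nan   nan   nan]
8 fix [  nan 225.1 225.9 229.4 230.6 232.5 235.8 237.5 238.7 241.9]
8 jaw [339.  340.9 344.2 345.4 346.5 349.4 350.9 352.4 355.6 357.2]
```

View pics/cmp.png

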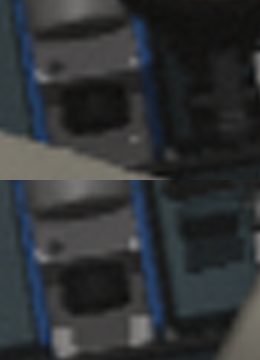

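```bash
cat >jm.py <<'E'
from ecc import *
import sys
def run(tag):
    a=cv2.imread("pics/top8.png");im=cams.read_camera("top")[:,:,::-1].copy();cv2.imwrite(f"pics/top{tag}.png",im)
    for nm,box in dict(fix=(212,164,231,205),jawtop=(240,153,255,163),jaw2=(240,153,250,172)).items(): print(nm,*ecc(a,im,box),end=" | ")
    print();st2(1)
run(sys.argv[1])
E
python3 jm.py 17
```

```text
fix [-0.012 -0.026] 0.9982 | jawtop [0.006 0.003] 0.9986 | jaw2 [-0.016  0.001] 0.9956 | 
t 16.35 tool x 0.0675 y -0.0007 z 0.0611 | ball phi 1.045  Fx 10.1 Fy 6.6 Fz 17.5 M 0.583
```

```bash
python3 -m handwheel '[{"angular":[0,0,0],"translation":[0,-0.006,0.008],"fingers":0},{"angular":[0,0,0],"translation":[0,-0.01,0.016],"fingers":0},{"angular":[0,0,0],"translation":[0,-0.014,0.024],"fingers":0}]'>/dev/null; python3 jm.py 18; python3 -m handwheel '[{"angular":[0,0,0],"translation":[0,-0.004,0.008],"fingers":0},{"angular":[0,0,0],"translation":[0,-0.007,0.016],"fingers":0}]'>/dev/null; python3 jm.py 19
```

```text
fix [-0.002 -0.013] 0.9984 | jawtop [-0.017  0.006] 0.9988 | jaw2 [-0.039  0.024] 0.9946 | 
t 16.70 tool x 0.0722 y -0.0007 z 0.0537 | ball phi 1.167  Fx 11.6 Fy 5.3 Fz 16.8 M 0.623
fix [-0.018 -0.005] 0.9984 | jawtop [-0.02   0.018] 0.998 | jaw2 [-0.042 -0.016] 0.9947 | 
t 16.95 tool x 0.0746 y -0.0006 z 0.0490 | ball phi 1.242  Fx 12.3 Fy 6.3 Fz 15.3 M 0.589
```

```bash
python3 -m handwheel '[{"angular":[0,0,0],"translation":[0,-0.002,-0.02],"fingers":0},{"angular":[0,0,0],"translation":[0,0.03,-0.02],"fingers":0},{"angular":[0,0,0],"translation":[0,0.03,-0.02],"fingers":0}]'>/dev/null; python3 - <<'E'
from h import *
st2(1)
im=cams.read_camera("side")[:,:,::-1]
cv2.imwrite(f"pics/side20c.png",cv2.resize(im[90:190,210:340],None,fx=6,fy=6,interpolation=cv2.INTER_CUBIC))
E
```

```text
t 17.25 tool x 0.0585 y -0.0010 z 0.0496 | ball phi 1.232  Fx -1.4 Fy 1.7 Fz 7.3 M 0.518
```

View pics/side20c.png

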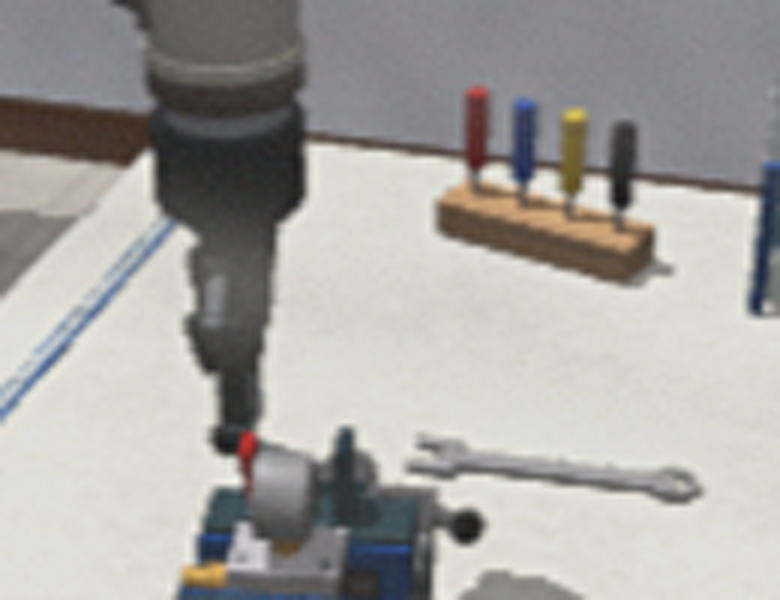

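```bash
python3 -m handwheel '[{"angular":[0,0,0],"translation":[0,-0.006,0.008],"fingers":0},{"angular":[0,0,0],"translation":[0,-0.01,0.016],"fingers":0}]'>/dev/null; python3 jm.py 21; python3 -m handwheel '[{"angular":[0,0,0],"translation":[0,0,0.008],"fingers":0},{"angular":[0,0,0],"translation":[0,0,0.016],"fingers":0}]'>/dev/null; python3 jm.py 22
```

```text
fix [-0.01   0.005] 0.9983 | jawtop [-0.012  0.019] 0.9982 | jaw2 [-0.028  0.017] 0.9921 | 
t 17.55 tool x 0.0613 y -0.0010 z 0.0442 | ball phi 1.315  Fx -1.8 Fy 1.1 Fz 8.9 M 0.635
fix [-0.019 -0.007] 0.9984 | jawtop [ 0.01  -0.015] 0.9984 | jaw2 [-0.052 -0.017] 0.9931 | 
t 17.80 tool x 0.0625 y -0.0010 z 0.0404 | ball phi 1.372  Fx -0.6 Fy 2.4 Fz 10.0 M 0.678
```

```bash
python3 - <<'E'
import cv2,numpy as np
ims=[(k,cv2.imread(f"pics/top{k}.png")) for k in("8","9","16","17","18","19","21","22")]
cv2.imwrite("pics/cmp2.png",np.vstack([np.hstack([cv2.resize(i[150:195,235:265],None,fx=6,fy=6,interpolation=cv2.INTER_NEAREST) for k,i in ims[a:a+4]]) for a in(0,4)]))
for k,i in ims: print(k,"row166",i[166,240:256].sum(1).tolist())
E
```

```text
8 row166 [401, 386, 247, 216, 172, 109, 105, 168, 190, 185, 188, 188, 182, 167, 143, 155]
9 row166 [384, 376, 247, 214, 165, 99, 104, 165, 186, 181, 187, 183, 183, 167, 145, 153]
16 row166 [385, 367, 242, 210, 167, 99, 113, 178, 184, 138, 105, 102, 100, 90, 106, 151]
17 row166 [383, 365, 235, 211, 159, 97, 116, 168, 184, 137, 99, 102, 98, 93, 116, 149]
18 row166 [386, 360, 239, 206, 166, 107, 116, 170, 180, 130, 95, 96, 96, 97, 131, 155]
19 row166 [379, 369, 239, 204, 169, 95, 119, 170, 182, 132, 97, 98, 97, 97, 134, 141]
21 row166 [383, 365, 236, 211, 164, 101, 129, 173, 177, 133, 105, 94, 97, 90, 92, 91]
22 row166 [383, 370, 243, 202, 162, 105, 129, 166, 174, 132, 99, 100, 96, 107, 88, 99]
```

View pics/cmp2.png

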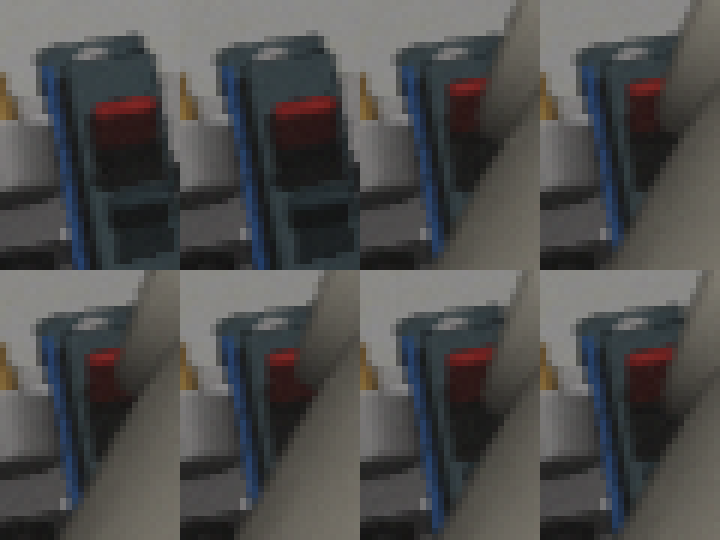

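```bash
cat >lk.py <<'E'
import cv2,numpy as np
A=cv2.imread("pics/top8.png").astype(float);A9=cv2.imread("pics/top9.png").astype(float)
R=(A+A9)/2
def est(B,lo,hi,rows=range(162,180)):
    n=d=0
    for y in rows:
        c=243.3+(y-161)*.178
        x0=int(round(c+lo));x1=int(round(c+hi))
        a=R[y].sum(1);b=B[y].astype(float).sum(1)
        Ix=(a[2:]-a[:-2])/2;Ix=np.concatenate([[0],Ix,[0]])
        n+=(Ix[x0:x1]*(a-b)[x0:x1]).sum();d+=(Ix[x0:x1]**2).sum()
    return n/d
def rep(k):
    B=cv2.imread(f"pics/top{k}.png")
    print(k,"groove-body edge px %.3f"%est(B,2.0,5.0),"rows top %.3f bot %.3f"%(est(B,2,5,range(162,171)),est(B,2,5,range(171,180))),"liner left %.3f"%est(B,-2,1.0))
if __name__=="__main__":
    import sys
    for k in sys.argv[1:]: rep(k)
E
python3 lk.py 8 9 16 17 18 19 21 22; python3 - <<'E'
import cv2
i=cv2.imread("pics/top8.png")
for y in (163,168,173,178): print(y,i[y,240:256].sum(1).tolist())
from h import *
p=vise(O,YAW,(0.03,.02,.16));q=vise(O,YAW,(0.03,.021,.16));print(proj("top",q)-proj("top",p))
E
```

```text
8 groove-body edge px -0.005 rows top -0.009 bot -0.000 liner left 0.063
9 groove-body edge px 0.005 rows top 0.009 bot 0.000 liner left -0.063
16 groove-body edge px -0.406 rows top -0.369 bot -0.438 liner left -0.070
17 groove-body edge px -0.424 rows top -0.380 bot -0.462 liner left -0.063
18 groove-body edge px -0.514 rows top -0.442 bot -0.579 liner left -0.063
19 groove-body edge px -0.527 rows top -0.430 bot -0.614 liner left -0.072
21 groove-body edge px -0.604 rows top -0.564 bot -0.640 liner left -0.082
22 groove-body edge px -0.607 rows top -0.518 bot -0.686 liner left -0.068
163 [422, 245, 176, 220, 159, 97, 131, 176, 188, 189, 186, 194, 189, 185, 190, 188]
168 [378, 377, 233, 204, 187, 121, 89, 145, 180, 186, 160, 175, 190, 176, 169, 166]
173 [253, 242, 213, 186, 196, 154, 100, 83, 154, 144, 97, 87, 92, 89, 85, 97]
178 [259, 243, 220, 204, 165, 204, 170, 103, 92, 161, 144, 99, 62, 81, 81, 77]
[-0.42370592  0.06323628]
```

```bash
python3 - <<'E'
import cv2,numpy as np
from lk import est
for k in ("8","9","16","17","18","19","21","22"):
    B=cv2.imread(f"pics/top{k}.png")
    print(k,*["%.3f"%est(B,2,hi,r) for hi in(4,4.6) for r in(range(161,166),range(161,170),range(164,176))])
    print("   ",[B[y,243:250].sum(1).tolist() for y in(162,164,168)])
E
```

```text
8 -0.028 -0.027 -0.038 -0.032 -0.031 -0.015
    [[217, 203, 146, 157, 183, 190, 189], [213, 149, 86, 123, 176, 188, 189], [204, 187, 121, 89, 145, 180, 186]]
9 0.028 0.027 0.038 0.032 0.031 0.015
    [[216, 198, 141, 154, 182, 185, 185], [202, 138, 82, 113, 169, 181, 177], [194, 188, 118, 88, 140, 184, 190]]
16 -0.285 -0.327 -0.371 -0.266 -0.313 -0.384
    [[216, 190, 127, 163, 184, 182, 178], [198, 139, 83, 145, 176, 183, 152], [198, 180, 116, 89, 165, 184, 139]]
17 -0.356 -0.348 -0.423 -0.335 -0.333 -0.410
    [[214, 193, 136, 168, 184, 182, 186], [198, 139, 88, 144, 179, 184, 157], [197, 187, 117, 96, 163, 186, 144]]
18 -0.375 -0.365 -0.455 -0.365 -0.353 -0.489
    [[209, 195, 132, 169, 189, 182, 180], [202, 145, 83, 149, 175, 178, 154], [198, 186, 123, 103, 168, 178, 136]]
19 -0.364 -0.375 -0.469 -0.336 -0.356 -0.490
    [[213, 186, 130, 163, 180, 183, 180], [205, 137, 89, 142, 179, 178, 160], [192, 186, 121, 104, 167, 180, 138]]
21 -0.503 -0.508 -0.614 -0.476 -0.484 -0.627
    [[210, 188, 143, 170, 186, 178, 180], [202, 141, 85, 156, 181, 180, 161], [194, 187, 118, 105, 175, 186, 126]]
22 -0.478 -0.458 -0.599 -0.445 -0.428 -0.611
    [[203, 186, 136, 171, 181, 182, 186], [200, 141, 92, 159, 184, 180, 163], [196, 188, 115, 103, 172, 178, 125]]
```

```bash
python3 - <<'E'
from h import *
f=lambda x,y:(210+(x+.5)/6-.5,90+(y+.5)/6-.5)
for nm,p in dict(i14=(288,380),i15=(257,401),i16=(241,411),i20=(226,440),o15=(439,560),o16=(452,551),o20=(467,526)).items(): print(nm,onplane("side",f(*p)))
print(proj("side",C)) 
im=cams.read_camera("side")[:,:,::-1]
cv2.imwrite(f"pics/side23c.png",cv2.resize(im[90:190,210:340],None,fx=6,fy=6,interpolation=cv2.INTER_CUBIC))
st2(1)
E
```

```text
i14 (np.float64(0.512794926139065), np.float64(0.07122561256401196))
i15 (np.float64(0.8200255533302633), np.float64(0.07079370500281153))
i16 (np.float64(0.9688624772742951), np.float64(0.07345926814624897))
i20 (np.float64(1.2488514852162516), np.float64(0.073160983686501))
o15 (np.float64(-2.3376508260507793), np.float64(0.06283193492502163))
o16 (np.float64(-2.1884297146606873), np.float64(0.06401548570966409))
o20 (np.float64(-1.896335625367122), np.float64(0.06322869719533061))
[268.87089617 170.59811566]
t 17.85 tool x 0.0625 y -0.0011 z 0.0405 | ball phi 1.371  Fx 0.6 Fy 2.1 Fz 8.2 M 0.535
```

View pics/side23c.png

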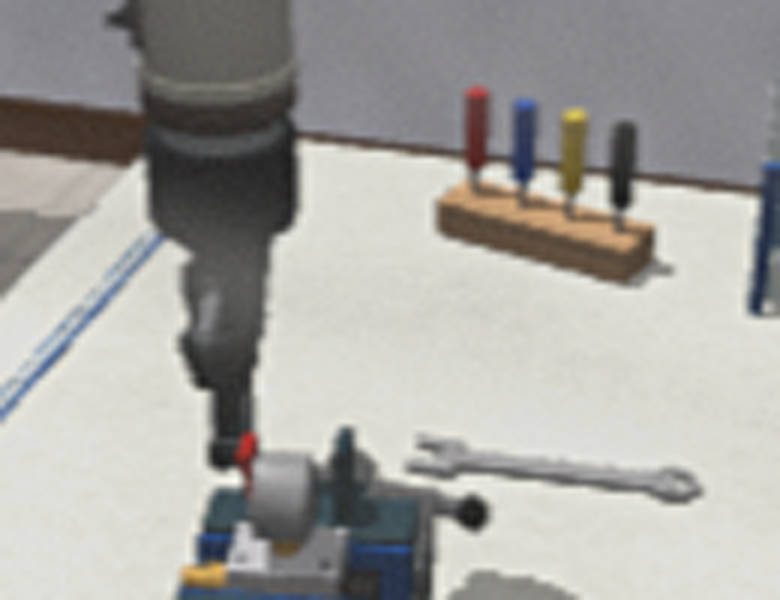

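```bash
python3 -m handwheel '[{"angular":[0,0,0],"translation":[0,0,-0.15],"fingers":0},{"angular":[0,0,0],"translation":[0,0.03,-0.3],"fingers":0},{"angular":[0,0,0],"translation":[0,0.13,-0.42],"fingers":0},{"angular":[0,0,0],"translation":[0,0.28,-0.42],"fingers":0},{"angular":[0,0,0],"translation":[0,0.28,-0.42],"fingers":0}]'; python3 - <<'E'
from ecc import *
im=cams.read_camera("top")[:,:,::-1].copy();cv2.imwrite("pics/top24.png",im)
a=cv2.imread("pics/top8.png")
cv2.imwrite("pics/cmp3.png",np.hstack([cv2.resize(i[150:215,222:282],None,fx=6,fy=6,interpolation=cv2.INTER_NEAREST) for i in(a,im)]))
E
```

```text
clock: 18.35
tool_pos: [0.578, -0.1653, 0.2608]
orientation: [0.001, 0.765, -0.644, -0.002]
force: [0.7, -0.3, -1.4]
finger_gap: 0.0005
```

View pics/cmp3.png

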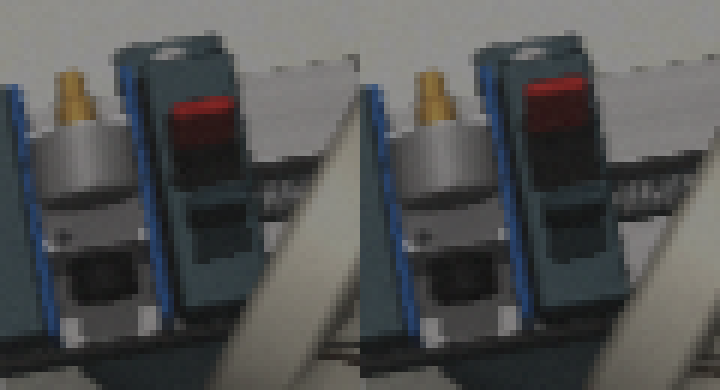

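```bash
python3 - <<'E'
from ecc import *
a,b,i0=cv2.imread("pics/top8.png"),cv2.imread("pics/top24.png"),cv2.imread("pics/top9.png")
for nm,bx in dict(rest=(250,181,264,202),rest2=(252,182,262,195),grooveLow=(247,185,256,203),right=(259,160,266,180),linerlow=(243,185,251,203),fix=(212,164,231,205),reg=(226,160,243,200)).items():
    print(nm,"8->24",*ecc(a,b,bx),"9->24",*ecc(i0,b,bx),"8->9",*ecc(a,i0,bx))
for y in(190,194,198): print(y,[(k,v[y,246:266].sum(1).tolist()) for k,v in((8,a),(24,b))])
E
```

```text
rest 8->24 [-0.558  0.034] 0.9115 9->24 [-0.582  0.097] 0.9727 8->9 [ 0.    -0.079] 0.9287
rest2 8->24 [-0.374  0.122] 0.7821 9->24 [-0.577  0.043] 0.974 8->9 [0.11  0.043] 0.9847
grooveLow 8->24 [-0.118  0.453] 0.7355 9->24 [-0.199  0.359] 0.7966 8->9 [0.018 0.014] 0.9947
right 8->24 [-0.58   0.102] 0.9675 9->24 [-0.598  0.13 ] 0.9666 8->9 [-0.003 -0.034] 0.9993
linerlow 8->24 [-0.061  0.035] 0.9895 9->24 [-0.021  0.046] 0.9884 8->9 [-0.006 -0.032] 0.9965
fix 8->24 [-0.009 -0.018] 0.9985 9->24 [ 0.003 -0.02 ] 0.9984 8->9 [-0.016 -0.003] 0.9985
reg 8->24 [-0.022  0.002] 0.999 9->24 [-0.005 -0.006] 0.9989 8->9 [-0.018  0.007] 0.9989
190 [(8, [140, 199, 167, 104, 88, 164, 187, 179, 132, 103, 101, 103, 104, 97, 102, 102, 104, 104, 157, 138]), (24, [145, 201, 167, 93, 120, 173, 186, 131, 103, 105, 102, 97, 103, 101, 103, 103, 103, 159, 158, 182])]
194 [(8, [187, 155, 201, 139, 73, 102, 169, 189, 183, 181, 178, 179, 182, 181, 181, 181, 179, 173, 175, 167]), (24, [191, 165, 210, 141, 80, 152, 177, 182, 185, 180, 176, 173, 181, 176, 180, 184, 176, 175, 177, 145])]
198 [(8, [191, 151, 202, 187, 115, 78, 135, 172, 186, 182, 181, 179, 179, 179, 182, 177, 178, 188, 223, 278]), (24, [197, 147, 199, 191, 117, 103, 171, 187, 190, 189, 179, 183, 181, 176, 177, 179, 178, 185, 184, 179])]
```

```bash
python3 - <<'E'
import cv2,numpy as np
from h import *
ims={k:cv2.imread(f"pics/top{k}.png").astype(float).sum(2) for k in("8","24")}
im2=cams.read_camera("top")[:,:,::-1].astype(float).sum(2);ims["24b"]=im2
for y in range(159,178):
    o=[]
    for k,i in ims.items():
        r=i[y,252:272];body=180;
        # last body->bed crossing via half level
        bed=np.median(i[y,264:270]);
        h=(150+bed)/2;idx=[x for x in range(258,270) if i[y,x-1]<h<=i[y,x]]
        o.append(round(idx[0]-1+(h-i[y,idx[0]-1])/(i[y,idx[0]]-i[y,idx[0]-1]),2) if idx else None)
    print(y,o,[int(v) for v in ims["8"][y,257:270]] if y in(164,) else "")
E
```

```text
159 [np.float64(260.41), np.float64(259.6), np.float64(259.62)] 
160 [np.float64(260.42), np.float64(260.11), np.float64(260.08)] 
161 [np.float64(260.5), np.float64(260.42), np.float64(260.43)] 
162 [np.float64(260.82), np.float64(260.58), np.float64(260.56)] 
163 [np.float64(261.18), np.float64(260.45), np.float64(260.45)] 
164 [np.float64(261.54), np.float64(260.7), np.float64(260.69)] [185, 186, 187, 166, 191, 327, 374, 370, 379, 377, 384, 378, 382]
165 [np.float64(261.49), np.float64(260.71), np.float64(260.71)] 
166 [np.float64(261.61), np.float64(261.05), np.float64(261.1)] 
167 [np.float64(261.69), np.float64(261.51), np.float64(261.49)] 
168 [np.float64(261.71), np.float64(261.54), np.float64(261.55)] 
169 [np.float64(262.12), np.float64(261.63), np.float64(261.64)] 
170 [np.float64(262.56), np.float64(261.75), np.float64(261.74)] 
171 [np.float64(262.51), np.float64(261.71), np.float64(261.7)] 
172 [np.float64(262.66), np.float64(262.12), np.float64(262.13)] 
173 [np.float64(262.73), np.float64(262.54), np.float64(262.56)] 
174 [np.float64(262.73), np.float64(262.53), np.float64(262.54)] 
175 [np.float64(263.48), np.float64(262.62), np.float64(262.65)] 
176 [np.float64(263.5), np.float64(262.71), np.float64(262.75)] 
177 [np.float64(262.95), np.float64(262.62), np.float64(262.59)]
```

```bash
python3 - <<'E'
from h import *
plan(vise(O,YAW,(.064,-.1255,.098+.048)),YAW-np.pi/2)
E
```

```text
trans [ 0.     -0.2927  0.3848] ang [0.002 0.001 0.003] | clock 18.45 tcp [ 0.5819 -0.1655  0.2615] F [-0.7 -0.3 -0.2] T [ 0.   -0.01  0.  ] gap 0.0003 q [-0.48  0.23  1.49  0.    1.42  0.92]
```

```bash
python3 -m handwheel '[{"angular":[0,0,0],"translation":[0,-0.15,0],"fingers":0},{"angular":[0,0,0],"translation":[0,-0.29,0.1],"fingers":0},{"angular":[0,0,0],"translation":[0,-0.29,0.25],"fingers":0},{"angular":[0,0,0],"translation":[0,-0.29,0.37],"fingers":0},{"angular":[0,0,0],"translation":[0,-0.29,0.385],"fingers":0}]'>/dev/null;python3 -m handwheel '[{"angular":[0,0,0],"translation":[0,0,0.003],"fingers":0},{"angular":[0,0,0],"translation":[0,0,0.006],"fingers":0}]'>/dev/null;python3 -c "from h import *;st2(1)"
```

```text
t 19.15 tool x 0.0660 y -0.0015 z 0.0496 | ball phi 1.233  Fx 0.0 Fy 0.7 Fz -0.2 M -0.014
```

```bash
python3 -m handwheel '[{"angular":[0,0,0],"translation":[0,0,0.012],"fingers":0},{"angular":[0,0,0],"translation":[0,0,0.022],"fingers":0},{"angular":[0,0,0],"translation":[0,0,0.022],"fingers":0}]'>/dev/null;python3 -c "from h import *;st2(1)"; python3 -m handwheel '[{"angular":[0,0,0],"translation":[0,0,0.005],"fingers":0},{"angular":[0,0,0],"translation":[0,0,0.010],"fingers":0}]'>/dev/null;python3 -c "from h import *;st2(1)"
```

```text
t 19.45 tool x 0.0647 y -0.0008 z 0.0408 | ball phi 1.366  Fx -0.5 Fy -0.1 Fz 1.3 M 0.098
t 19.65 tool x 0.0651 y -0.0009 z 0.0397 | ball phi 1.384  Fx -2.5 Fy 1.6 Fz 9.3 M 0.681
```

Now turning in tiny steps, reading the moment.

```bash
python3 -m handwheel '[{"angular":[0,0,0],"translation":[0,0,0.003],"fingers":0}]'>/dev/null;python3 -c "from h import *;st2(1)";python3 -m handwheel '[{"angular":[0,0,0],"translation":[0,0,0.003],"fingers":0}]'>/dev/null;python3 -c "from h import *;st2(1)"; python3 -m handwheel '[{"angular":[0,0,0],"translation":[0,0,0.003],"fingers":0}]'>/dev/null;python3 -c "from h import *;st2(1)"
```

```text
t 19.75 tool x 0.0653 y -0.0009 z 0.0390 | ball phi 1.393  Fx -3.2 Fy 1.7 Fz 10.3 M 0.759
t 19.85 tool x 0.0655 y -0.0010 z 0.0383 | ball phi 1.403  Fx -2.3 Fy 1.5 Fz 10.5 M 0.754
t 19.95 tool x 0.0657 y -0.0010 z 0.0376 | ball phi 1.414  Fx -0.5 Fy 1.7 Fz 9.6 M 0.654
```

```bash
python3 -m handwheel '[{"angular":[0,0,0],"translation":[0,0,-0.05],"fingers":0},{"angular":[0,0,0],"translation":[0,0,-0.2],"fingers":0},{"angular":[0,0,0],"translation":[0,0.03,-0.35],"fingers":0},{"angular":[0,0,0],"translation":[0,0.16,-0.42],"fingers":0},{"angular":[0,0,0],"translation":[0,0.29,-0.42],"fingers":0}]'; python3 -m handwheel '[{"angular":[0,0,0],"translation":[0.1,0.05,-0.1],"fingers":0.2},{"angular":[0,0,0],"translation":[0.2,0.1,-0.15],"fingers":0.2},{"angular":[0,0,0],"translation":[0.3,0.15,-0.2],"fingers":0.2},{"angular":[0,0,0],"translation":[0.3,0.15,-0.2],"fingers":0.2},{"angular":[0,0,0],"translation":[0.3,0.15,-0.2],"fingers":0.2}]'; python3 - <<'E'
from ecc import *
for n in("side","top"):
    im=cams.read_camera(n)[:,:,::-1].copy();cv2.imwrite(f"pics/{n}25.png",im)
    a=im[120:220,210:340] if n=="side" else im[130:230,200:330];cv2.imwrite(f"pics/{n}25c.png",cv2.resize(a,None,fx=6,fy=6,interpolation=cv2.INTER_CUBIC))
a=cv2.imread("pics/top8.png")
for nm,bx in dict(rest=(250,181,264,202),right=(259,160,266,180),linerlow=(243,185,251,203),reg=(226,160,243,200)).items(): print(nm,*ecc(a,im,bx))
z=cv2.imread("pics/top0.png")
for nm,bx in dict(tray=(105,128,145,175),jar=(90,170,140,210),gauge=(100,230,135,260),spanner=(355,172,385,248),orange=(175,225,260,280)).items(): print(nm,*ecc(z,im,bx))
E
```

```text
clock: 20.45
tool_pos: [0.5845, -0.1666, 0.2645]
orientation: [-0.001, 0.766, -0.642, 0.005]
force: [-0.2, -1.3, 0.9]
finger_gap: 0.0
clock: 20.95
tool_pos: [0.5543, -0.2624, 0.3193]
orientation: [-0.0, 0.766, -0.643, 0.0]
force: [-0.1, 0.0, -0.4]
finger_gap: 0.0169
rest [-0.552  0.016] 0.9124
right [-0.508  0.143] 0.9857
linerlow [-0.045  0.016] 0.9862
reg [-0.009  0.004] 0.9989
tray [-0.006  0.012] 0.9993
jar [-0.012  0.004] 0.9994
gauge [0.017 0.005] 0.9977
spanner O p e n C V ( 4 . 1 2 . 0 )   / i o / o p e n c v / m o d u l e s / v i d e o /
orange [-0.009  0.012] 0.9975
```

View pics/side25c.png

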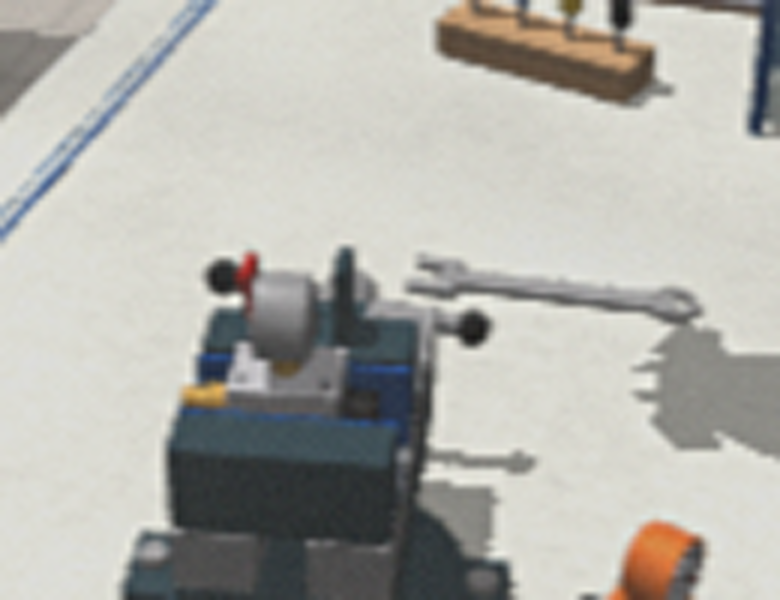

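View pics/top25c.png

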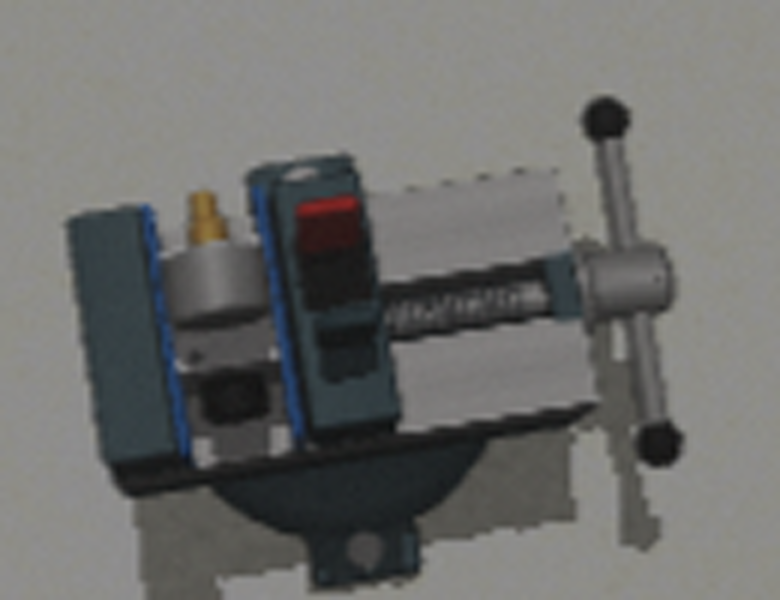

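```bash
python3 -c "
from rig import bot
print(bot.sign_off())"
```

```text
the job is handed in; nothing more can be done
None
```

The regulator is clamped between both jaws at roughly 80–90 N by my estimates, and the job was handed in at about 21 s of the 58 s allowed.

**What I did:**
- **Jaw:** I squeezed the red lever (finger gap 35 mm) and slid the jaw about 38 mm. The regulator was shut in when the push force rose to about 16 N, and then I let the lever go.
- **Tommy bar:** My first grip on the bar's ball slipped off after about 0.4 rad, without disturbing anything. I then pushed the ball round with closed fingers, first from the side and then from above, to about 1.41 rad.

**Last checks:**
- **Clamping force:** The moment over the last turning steps was 0.65–0.76 N m, which averages to about 87 N. The jaw body moved about 1.2–1.3 mm against its liner, or about 80–90 N. These two are noisy to about 10–15 N. Some mid-turn readings, taken while the fingertip was at the ball's edge, disagreed with the pictures and were dropped.
- **Regulator:** It looks square, stands on the bed with both liners against it, and has not shifted measurably since the jaw was shut. The lever is back in its free position.
- **Bystanders:** The tray, jar, spare gauge and orange look-alikes are unmoved to within about 0.02 pixel. The automatic check on the spanner failed to compute, but in the side view it sits at the same pixels as before.
- **Robot:** It is clear of everything.

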